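# Pack the sample jars in the carrier and lock the keeper bar

### The job

Pack the jar carrier for transport: slide its transport lock fully back to the left, swing the keeper bar wide open, and stand every jar from the right-hand front of the desk upright on the floor of a bay, one jar to a bay. Then swing the keeper bar shut in front of the jars until it clicks into its detent, and slide the transport lock fully home over the bar's tip. Leave the notebook, pipette and marker pen where they lie.

Things in the scene. Friction and masses are not known exactly. Their poses are not given: they have to be found in the camera images.
- carrier: Fixed carrier on the desk: aluminium plate, 118 x 395 x 6 mm, with grey dividers. Origin on the desk under the middle of the row of bays; x points to the back lip (away from the robot), y along the row to the left, z up. The bays are open-topped pockets; their walls end 16 mm above the desk, inner faces of front and back at x = -0.031 and +0.031. The shut bar lies over the front wall.
- keeper (a joint): Keeper bar angle about its vertical hinge at the carrier's right end, rad. 0 = shut along the front of the bays, 1.4 = wide open, the left tip having swung towards the robot (counter-clockwise from above). Near 0.02 to 0.07 the tip rides over a sprung dome (up to about 10 N at the knob), then it snaps to under 0.02. Elsewhere light friction; it stays put. The lock's bolt, when forward, blocks it both ways.
- keeper_knob (a point): Grip point of the bar's upright round black knob, on its axis, 65 mm above the desk; 14 mm diameter, from 32 to 84 mm above the desk. The axis is 140 mm along the bar from the hinge and 20 mm in front of the bar's centre line: at x = -0.055, y = +0.010 of the carrier when shut. The steel bar is 8 mm thick, 12 mm high, centred 30 mm above the desk, its tip 265 mm from the hinge.
- keeper_hinge (a point): Fixed point on the hinge axis of the keeper bar, 30 mm above the desk; at x = -0.035, y = -0.130 m in the carrier's frame.
- lock (a joint): Transport lock, m. 0 = fully back at its left end stop (bar free), 0.040 = fully home at its right end stop (bolt in front of the bar's tip). It grows as the knob moves along the carrier's -y. Friction about 1.5 N, no spring. At the start it is home or up to 10 mm short of it.
- lock_knob (a point): Grip point of the lock's upright black knob, on its centre line, 57 mm above the desk; 12 mm in the carrier's x, 14 mm in its y, top 69 mm above the desk. It runs along the carrier's y at x = -0.050, from y = +0.205 (fully back) to +0.165 (fully home).
- bay_1 (a point): Centre of the floor of the rightmost bay, 6 mm above the desk. Each bay is a pocket 52 mm wide in the carrier's y and 62 mm in its x, 10 mm deep; bays lie at x = 0 of the carrier, 56 mm apart.
- bay_2 (a point): Centre of the floor of the second bay from the right.
- bay_3 (a point): Centre of the floor of the third bay from the right.
- bay_4 (a point): Centre of the floor of the leftmost bay.
- jar_1_centre (a point): Centre of a squat round screw-lid jar, one of up to four alike, 26 mm above its foot; z points up through the lid. Straight-sided: 46 mm in diameter, 52 mm high, the white lid (upper 17 mm) as wide as the amber body; about 140 g. It starts on the right-hand front of the desk. A tall instrument stands behind the rightmost ones, from about x = 0.57 m. Take it near the top, so that the fingertips stay above the bay walls. None if this jar is absent.
- jar_2_centre (a point): Centre of a squat round screw-lid jar, one of up to four alike, 26 mm above its foot; z points up through the lid. Straight-sided: 46 mm in diameter, 52 mm high, the white lid (upper 17 mm) as wide as the amber body; about 140 g. It starts on the right-hand front of the desk. A tall instrument stands behind the rightmost ones, from about x = 0.57 m. Take it near the top, so that the fingertips stay above the bay walls. None if this jar is absent.
- jar_3_centre (a point): Centre of a squat round screw-lid jar, one of up to four alike, 26 mm above its foot; z points up through the lid. Straight-sided: 46 mm in diameter, 52 mm high, the white lid (upper 17 mm) as wide as the amber body; about 140 g. It starts on the right-hand front of the desk. A tall instrument stands behind the rightmost ones, from about x = 0.57 m. Take it near the top, so that the fingertips stay above the bay walls. None if this jar is absent.
- jar_4_centre (a point): Centre of a squat round screw-lid jar, one of up to four alike, 26 mm above its foot; z points up through the lid. Straight-sided: 46 mm in diameter, 52 mm high, the white lid (upper 17 mm) as wide as the amber body; about 140 g. It starts on the right-hand front of the desk. A tall instrument stands behind the rightmost ones, from about x = 0.57 m. Take it near the top, so that the fingertips stay above the bay walls. None if this jar is absent.
- lab_notebook: Blue lab notebook lying at the front left, 105 x 152 x 14 mm; origin under its middle. Leave alone.
- pipette_200: Hand pipette lying behind the jars, to the right of the carrier, about 237 mm long; leave alone.
- marker: Marker pen, 135 mm long, lying near the front edge of the desk; leave alone.
There are look-alikes about, which are no part of the job. Leave any black or green look-alike of the part that bears jar_4_centre alone. Leave any pink look-alike of the part that bears jar_1_centre alone.

How it is judged:
By the outcome, as a careful person would: the job done as asked, in the order asked, and still so for the second after the job is handed in, with the robot touching nothing.
Of jar_1, jar_2, jar_3, jar_4 only 3 to 4 are there at a start; the rules pass over those that are not, and their reading is None.
At some moment in a run one of jar_1, jar_2, jar_3, jar_4 may be knocked a few centimetres aside while the robot is not near it.
Once in a run the grip may slacken for a moment while it holds something.
It also fails if it takes over 200 s, if anything falls off the work surface, if the arm or the gripper's body presses on something with over 40 N, if the wrist force passes 120 N, or if a joint passes its speed limit or range.

### The arm

A 6-joint arm with a two-finger parallel gripper is mounted at the origin on a cart in front of the work surface, level with it; the furniture and walls round the work are solid. World frame = base frame: x ahead of the robot, y to its left, z up, the work surface at z = 0. Lengths are in mm, angles in rad, forces in N, time in s.
With the tool pointing down it reaches from about 425 to 1125 mm from the base axis. Payload 14.9 kg.
Tool frame: the origin (TCP) lies at the very end of the fingers, on their centre line; the grasp point (between the pads) lies r.grip_depth behind it (r.grip_depth is the distance from the TCP to the grasp point, in mm); z points along the fingers, y is the direction in which the jaws open and shut (so a half turn about z gives the same grasp; the last joint's range is limited). The gripper opens to 91 mm and grips with 3 to 60 N. Pads are 32 mm wide; open, the fingers measure 118 mm over their backs; the gripper's body (76 mm by 178 mm) begins 60 mm behind the grasp point.
Start: joints at [1.167, 0.379, 1.734, -0, 1.028, -0.033], TCP at [253.661, 652.437, 182.932] pointing down, gripper open.
Joint ranges: [-2.77, 2.77], [-0.74, 2.19], [0, 2.66], [-1.06, 4.2], [0.31, 2.87], [-3.08, 3.08]. Speed limits (rad/s): [1.89, 1.89, 2.39, 3.14, 3.14, 3.14].

### API

Orientations are given as a rotation vector (axis times angle).
In Python, from cell import r, capture gives the robot as it stands. The module is installed in compiled form; this text tells all that it offers.
- The arm moves only by the tool play_rows, never from a script. Its argument "commands" is a list of rows, each a list of 5 numbers: the shift along the tool's x, y, z in units of 30 mm (1.0 is 30 mm), then the turn about the tool's z in units of 6 degrees (1.0 is 6 degrees), then the finger opening in mm, from 0 to 91.2. In form: [[tx, ty, tz, turn, gripper], ...]. A call has 1 to 5 rows; each row shifts and turns the commanded pose from where the row before left it, along the tool's axes as they then stand; what a row does not reach is not made up. A row lasts 1/12 s, in which the tool goes at most 41.7 mm and 7.16 degrees, less where a joint would pass 70% of its speed; a pose out of reach is approached as far as the arm can. A call is refused whole if a number of a shift passes 1 or a number of a turn 1, either way. A call with a gripper value outside its range is refused whole. The fingers move at their own pace and stop on an object; "squeeze" is the grip in N (left out, the last holds). Time passes only in rows, so rows that do not move let the fingers close. It gives the time, the measured TCP pose, the force and the opening at its end, in the units of the state.
- r.get_obs(): the state, without advancing time (a new reading comes with each control period).
- capture(name): name is "scene" or "top" or "wrist"; returns a dict with "image" (420x560x3 uint8, blue, green, red), "z_map" (420x560 float32, mm along the optical axis (not along the pixel's ray), 0 where there is no reading), "fx", "fy", "cx", "cy" (pixels), "T" (4x4, takes a point from camera to world coordinates). Camera axes: x right, y down, z forward; pixel columns grow to the right and rows downward; lengths in mm; the calibration is good to about 2 mm. The wrist camera is an equidistant fisheye: a pixel r from the principal point sees the ray r / f radians off the axis. A picture is of the moment at which its call begins.
- r.finish_job(): hands the job in, once; it reports no verdict.
The state is a dict: "t": time; "q": joint angles; "qd": joint speeds; "joint_efforts": joint torques, N m; "tcp_pos": TCP position; "tool_rot": TCP orientation; "contact_force": force on the tool from outside, world axes, zero at the start; "wrist_torque": the same for the moment, N m; "grip_width": opening from 0.0 (shut) to 1.0 (fully open).
Only numpy, scipy, OpenCV 4.12 (cv2) and the standard library are available. Lean on these libraries where they do the work, as an engineer would, in place of code of your own. Each camera call takes 0.05 s, during which the arm holds its last target.

## Working session

There is one attempt and no reset: what is moved stays moved. The work goes in short steps, Python scripts to look and compute and a tool call to move; the robot and the scene stay as the last step left them, time stands still between calls to the robot, and variables do not carry over. Pictures are saved under pics/ and viewed, and the job is handed in when it is done.

Besides the shell and the picture viewer there is one more tool, called after ">>>" as name(argument=value, ...) on one line, values as JSON. play_rows: Moves the arm, as the interface text tells. Its arguments: {"type":"object","properties":{"commands":{"type":"array","items":{"type":"array","items":{"type":"number"}}},"squeeze":{"type":"number"}},"required":["commands"]}

```bash
mkdir -p pics; ls; python3 - <<'E'
from cell import r, capture
import cv2, numpy as np
o=r.get_obs(); print({k:np.round(v,3).tolist() for k,v in o.items()}, r.grip_depth)
for n in ["scene","top","wrist"]:
    c=capture(n); cv2.imwrite(f"pics/{n}0.png",c["image"]); print(n,c["fx"],c["fy"],c["cx"],c["cy"],np.round(c["T"],3).tolist())
E
```

```text
pics
{'t': 0.0, 'q': [1.167, 0.379, 1.735, -0.0, 1.028, -0.033], 'qd': [0.001, 0.001, -0.001, -0.002, -0.004, 0.001], 'joint_efforts': [-0.001, -76.372, -43.437, 0.065, 0.042, -0.0], 'tcp_pos': [253.469, 652.026, 182.283], 'tool_rot': [-0.579, -3.088, 0.002], 'contact_force': [0.618, -0.809, 0.066], 'wrist_torque': [-0.008, 0.007, 0.016], 'grip_width': 1.0} 18.8
scene 485.89587754501974 485.89587754501974 272.5278163711221 209.41767964343498 [[0.754, -0.473, 0.455, -104.37], [-0.656, -0.533, 0.535, -861.674], [-0.011, -0.702, -0.712, 1063.012], [0.0, 0.0, 0.0, 1.0]]
top 513.0181041295083 513.0181041295083 282.6078432925166 211.72852947804944 [[0.001, -0.99, 0.144, 303.689], [-1.0, -0.003, -0.015, -99.081], [0.015, -0.144, -0.99, 1652.274], [0.0, 0.0, 0.0, 1.0]]
wrist 325.19226210127806 325.19226210127806 277.27932945138997 211.67849186825038 [[0.362, 0.89, 0.276, 174.033], [0.932, -0.345, -0.108, 682.887], [-0.001, 0.297, -0.955, 384.053], [0.0, 0.0, 0.0, 1.0]]
```

View pics/scene0.png

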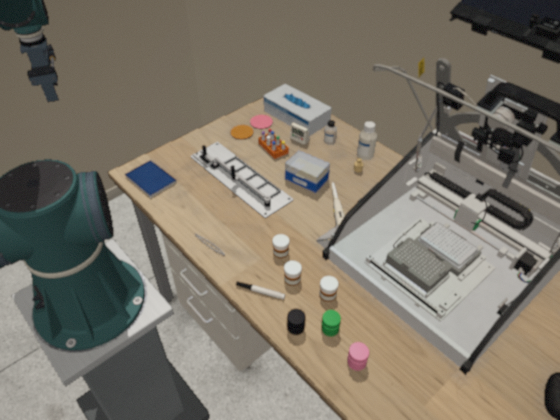

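View pics/top0.png

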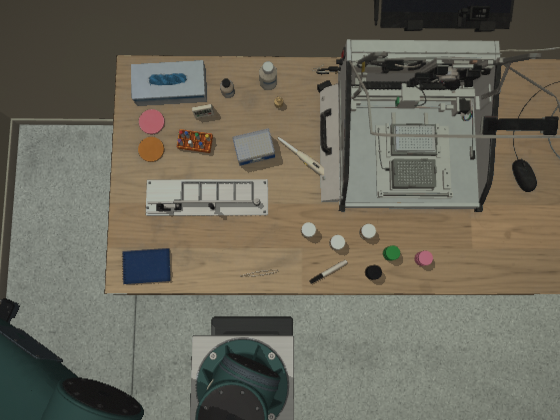

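View pics/wrist0.png

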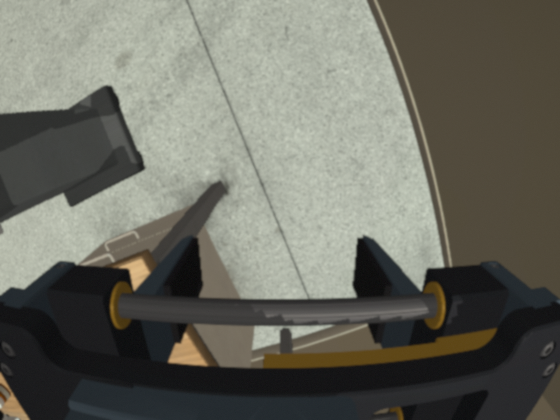

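The scene and top views show three white-lidded jars at top-view pixels (309,230), (338,243) and (369,231). The black, green and pink look-alikes are to their right. The carrier is at about (207,197). Next I zoom in and measure.

```bash
cat > h.py <<'E'
from cell import r, capture
import cv2, numpy as np
from scipy.spatial.transform import Rotation as R
def ray(c,u,v,z):
    d=np.array([(u-c["cx"])/c["fx"],(v-c["cy"])/c["fy"],1.]); T=c["T"]
    D=T[:3,:3]@d; o=T[:3,3]; return o+D*(z-o[2])/D[2]
def proj(c,p):
    q=np.linalg.inv(c["T"])@np.append(p,1); return np.array([c["fx"]*q[0]/q[2]+c["cx"],c["fy"]*q[1]/q[2]+c["cy"]])
def zmap_pts(c):
    h,w=c["z_map"].shape; u,v=np.meshgrid(np.arange(w),np.arange(h)); z=c["z_map"]
    P=np.stack([(u-c["cx"])/c["fx"]*z,(v-c["cy"])/c["fy"]*z,z],-1)
    return P@c["T"][:3,:3].T+c["T"][:3,3]
def crop(c,x0,y0,x1,y1,k,name,grid=0):
    im=cv2.resize(c["image"][y0:y1,x0:x1],None,fx=k,fy=k,interpolation=cv2.INTER_CUBIC); cv2.imwrite("pics/"+name,im)
E
python3 - <<'E'
from h import *
t=capture("top"); s=capture("scene")
crop(t,135,170,280,225,5,"tc.png"); crop(s,180,130,300,225,6,"sc.png")
for n,c in(("top",t),("scene",s)):
    hsv=cv2.cvtColor(c["image"],cv2.COLOR_BGR2HSV)
    m=((hsv[...,1]<40)&(hsv[...,2]>170)).astype(np.uint8)
    k,l,st,ce=cv2.connectedComponentsWithStats(m)
    for i in range(1,k):
        if 40<st[i,4]<2500:
            print(n,st[i].tolist(),ce[i].round(1),ray(c,*ce[i],52).round(1))
P=zmap_pts(t)
for u,v in [(309,230),(338,242),(369,231),(393,253),(150,185),(264,210),(212,207)]:
    print(u,v,P[v,u].round(1))
E
```

```text
top [146, 181, 35, 30, 688] [162.5 191.7] [598.6 255.8  52. ]
top [184, 185, 14, 15, 198] [190.9 192. ] [597.9 166.3  52. ]
top [202, 184, 14, 16, 170] [208.5 191.2] [600.8 110.8  52. ]
top [221, 208, 29, 6, 122] [233.5 210.2] [540.1  30.9  52. ]
top [302, 223, 13, 13, 135] [308.2 229.1] [ 481.  -204.2   52. ]
top [362, 225, 13, 12, 129] [368.2 230.5] [ 477.1 -392.8   52. ]
top [331, 236, 14, 13, 134] [337.4 241.7] [ 441.6 -295.5   52. ]
scene [265, 85, 64, 35, 835] [297.3 102.1] [979.  259.7  52. ]
scene [292, 123, 15, 8, 47] [299.  126.3] [879.4 144.   52. ]
scene [365, 122, 10, 6, 47] [369.4 124.3] [1071.7  -12.3   52. ]
scene [207, 142, 28, 21, 360] [219.  152.1] [583.3 215.4  52. ]
scene [290, 153, 37, 23, 442] [307.9 164.1] [760.1 -24.6  52. ]
scene [226, 160, 17, 9, 77] [234.6 164.2] [583.8 132.3  52. ]
scene [476, 160, 29, 17, 49] [490.3 168.1] [1177.  -422.3   52. ]
scene [207, 167, 29, 22, 188] [221.8 177.5] [514.4 108.2  52. ]
scene [237, 168, 16, 12, 113] [244.2 173.4] [578.9  76.4  52. ]
scene [247, 177, 17, 12, 118] [255.3 181.8] [579.9  22.8  52. ]
scene [419, 176, 66,
[... 1136 characters left out ...]
37.5 370.6] [-176.5 -135.3   52. ]
scene [0, 353, 12, 10, 54] [  4.9 357.8] [-219.9  -56.5   52. ]
scene [268, 361, 10, 8, 43] [272.2 364.1] [ 223.8 -466.9   52. ]
scene [228, 368, 105, 52, 2244] [279.4 403.5] [ 177.1 -543.5   52. ]
scene [38, 380, 47, 26, 427] [ 62.1 394.1] [-158.2 -222.3   52. ]
scene [208, 381, 17, 13, 71] [214.4 387.9] [  94.7 -426.1   52. ]
scene [68, 402, 11, 12, 47] [ 73.5 408.5] [-153.3 -267.4   52. ]
scene [34, 406, 10, 12, 58] [ 39. 412.] [-210.6 -226.8   52. ]
309 230 [ 478.1 -206.6   52. ]
338 242 [ 440.6 -297.2   52.3]
369 231 [ 475.1 -394.7   55.3]
393 253 [ 406.7 -469.5   49.7]
150 185 [628.5 306.6   8.7]
264 210 [547.2 -64.1  11.1]
212 207 [546.5  95.8  75.8]
```

View pics/tc.png

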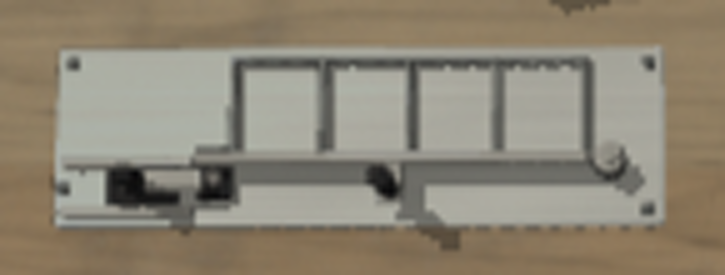

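View pics/sc.png

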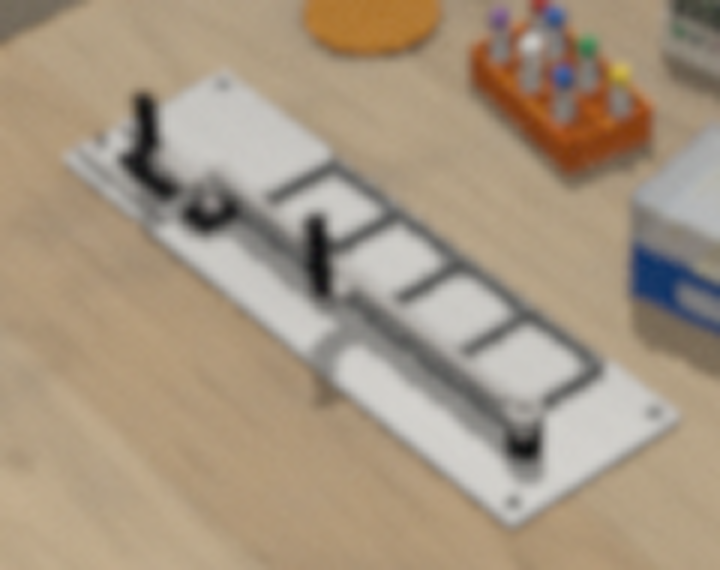

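```bash
python3 - <<'E'
from h import *
t=capture("top"); s=capture("scene")
up=lambda x,y,x0,y0,k:(x0+(x+.5)/k-.5,y0+(y+.5)/k-.5)
for nm,p,z in [("TL",(60,48),6),("TR",(662,47),6),("BR",(664,225),6),("BL",(55,225),6)]+[(f"w{i}",(x,64),16) for i,x in enumerate((238,325,413,500,589))]+[("wf0",(236,150),16),("wf4",(588,150),16),("hinge",(606,154),40),("kn",(375,172),84),("lk",(117,178),69),("barR",(500,156),36),("barL",(230,151),36)]:
    print("top",nm,ray(t,*up(*p,135,170,5),z).round(1))
for nm,p,z in [("TL",(222,68),6),("TR",(680,413),6),("BR",(512,527),6),("BL",(65,156),6),("wTL",(334,163),16),("wTR",(600,368),16),("kn",(317,217),84),("lk",(145,97),69),("hinge",(524,405),40)]:
    print("sc",nm,ray(s,*up(*p,180,130,6),z).round(1))
E
```

```text
top TL [648.2 319.1   6. ]
top TR [650.5 -73.2   6. ]
top BR [532.9 -75.1   6. ]
top BL [531.7 317.8   6. ]
top w0 [636.  201.2  16. ]
top w1 [636.3 145.   16. ]
top w2 [636.5  88.1  16. ]
top w3 [636.7  31.7  16. ]
top w4 [637. -26.  16.]
top wf0 [579.5 200.9  16. ]
top wf4 [580.3 -25.9  16. ]
top hinge [573.7 -38.5  40. ]
top kn [554.6 102.4  84. ]
top lk [552.7 264.5  69. ]
top barR [572.9  29.2  36. ]
top barL [575.5 201.   36. ]
sc TL [646.1 321.3   6. ]
sc TR [649.7 -74.5   6. ]
sc BR [531.2 -78.8   6. ]
sc BL [529.9 314.9   6. ]
sc wTL [634.1 197.   16. ]
sc wTR [634.2 -29.2  16. ]
sc kn [552.5  99.4  84. ]
sc lk [554.1 258.1  69. ]
sc hinge [570.5 -43.2  40. ]
```

```bash
python3 - <<'E'
from h import *
o=r.get_obs(); M=R.from_rotvec(o["tool_rot"]).as_matrix(); print(M.round(3)); print(o["q"])
t=capture("top");P=zmap_pts(t)
# instrument front heights
for v in range(196,214,2): print(v,[P[v,u].round(0).tolist() for u in (350,369,390)])
print([P[v,330].round(0).tolist() for v in range(90,206,12)])
hsv=cv2.cvtColor(t["image"],cv2.COLOR_BGR2HSV)
crop(t,280,210,440,285,5,"tj.png")
s=capture("scene");crop(s,225,215,385,380,5,"sj.png")
E
```

```text
[[-0.932  0.362 -0.   ]
 [ 0.362  0.932 -0.   ]
 [-0.    -0.    -1.   ]]
[ 1.16671738e+00  3.79007432e-01  1.73432754e+00 -4.53822944e-05
  1.02851836e+00 -3.32742830e-02]
196 [[586.0, -337.0, 57.0], [586.0, -397.0, 56.0], [583.0, -459.0, 77.0]]
198 [[580.0, -337.0, 56.0], [579.0, -396.0, 60.0], [579.0, -462.0, 63.0]]
200 [[572.0, -336.0, 62.0], [573.0, -396.0, 62.0], [571.0, -460.0, 71.0]]
202 [[568.0, -338.0, 49.0], [566.0, -396.0, 62.0], [567.0, -462.0, 61.0]]
204 [[559.0, -335.0, 65.0], [559.0, -395.0, 65.0], [559.0, -461.0, 66.0]]
206 [[555.0, -337.0, 50.0], [554.0, -396.0, 59.0], [554.0, -462.0, 59.0]]
208 [[556.0, -344.0, 1.0], [556.0, -406.0, 2.0], [555.0, -472.0, 14.0]]
210 [[550.0, -345.0, -3.0], [550.0, -407.0, -1.0], [551.0, -477.0, -8.0]]
212 [[542.0, -344.0, 5.0], [542.0, -405.0, 7.0], [544.0, -475.0, -1.0]]
[[941.0, -279.0, 45.0], [898.0, -278.0, 51.0], [857.0, -277.0, 51.0], [819.0, -278.0, 45.0], [777.0, -277.0, 50.0], [735.0, -275.0, 58.0], [698.0, -276.0, 49.0], [658.0, -275.0, 53.0], [621.0, -275.0, 42.0], [582.0, -275.0, 44.0]]
```

View pics/tj.png

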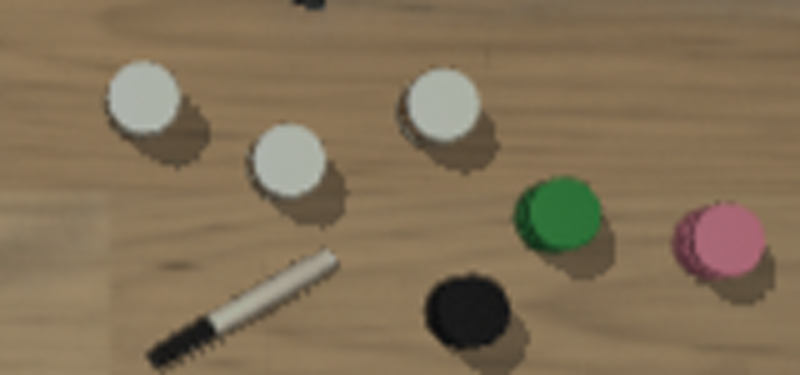

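```bash
python3 - <<'E'
import cv2
im=cv2.imread("pics/sj.png"); cv2.imwrite("pics/sj2.png",cv2.resize(im,(582,600)))
E
```

```text
(no output)
```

View pics/sj2.png

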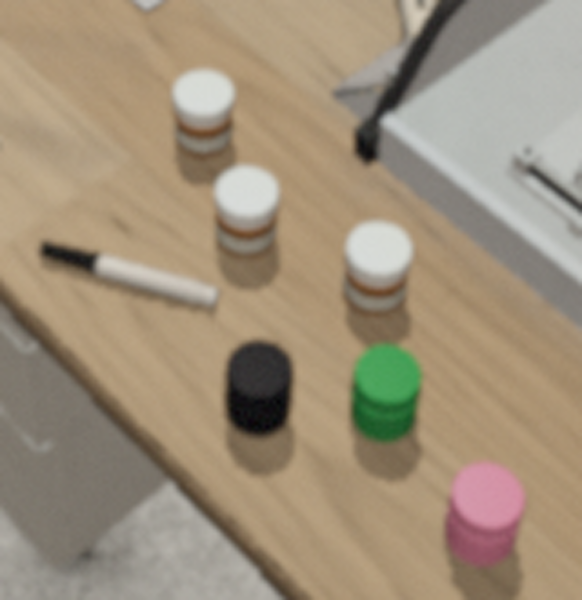

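The zoomed views confirm three white-lid, amber-bodied jars. The marker and the black, green and pink look-alikes must stay where they are. I'll move above the lock now.

>>> play_rows(commands=[[-0.93,-0.57,0,0,60],[-0.93,-0.57,0,0,60],[-0.93,-0.57,0,0,60],[-0.93,-0.57,0,0,60],[-0.93,-0.57,0,0,60]], squeeze=20)

```text
t: 0.87
tcp_pos: [353.4, 521.0, 183.0]
tool_rot: [0.579, 3.088, 0.0]
contact_force: [0.7, 0.3, -0.4]
grip_width: 0.675
```

>>> play_rows(commands=[[-0.93,-0.57,0,0,60],[-0.93,-0.57,0,0,60],[-0.93,-0.57,0,0,60],[-0.93,-0.57,0,0,60],[-0.93,-0.57,0,0,60]])

```text
t: 1.28
tcp_pos: [452.5, 390.6, 183.1]
tool_rot: [0.579, 3.088, 0.0]
contact_force: [0.5, -0.1, -0.2]
grip_width: 0.656
```

>>> play_rows(commands=[[-0.93,-0.57,0,0,60],[-0.93,-0.57,0,0,60],[-0.93,-0.57,0,0,60],[-0.5,-0.3,0,0,60],[0,0,0,0,60]])

```text
t: 1.7
tcp_pos: [523.7, 297.6, 183.1]
tool_rot: [0.583, 3.086, -0.0]
contact_force: [-0.5, -1.2, 0.3]
grip_width: 0.663
```

>>> play_rows(commands=[[0,0,0,-0.9,45],[0,0,0,-0.9,45],[0,0,0,-0.9,45],[0,0,0,-0.84,45],[0,0,0,0,45]])

```text
t: 2.12
tcp_pos: [521.5, 300.5, 182.9]
tool_rot: [0.007, -3.142, -0.0]
contact_force: [-0.5, -0.6, 0.3]
grip_width: 0.493
```

```bash
cat >> h.py <<'E'
def st():
    o=r.get_obs(); M=R.from_rotvec(o["tool_rot"]).as_matrix()
    print("t",round(o["t"],2),"tcp",o["tcp_pos"].round(1) if hasattr(o["tcp_pos"],"round") else o["tcp_pos"],"yaw",round(float(np.degrees(np.arctan2(M[1,1],M[0,1]))),2),"tilt",M[:,2].round(3),"F",np.round(o["contact_force"],1),"w",o["grip_width"]*91.2,"q",np.round(o["q"],2)); return o,M
def wray(c,u,v,z):
    du,dv=u-c["cx"],v-c["cy"]; rr=np.hypot(du,dv); th=rr/c["fx"]
    d=np.array([du/rr*np.sin(th),dv/rr*np.sin(th),np.cos(th)]) if rr>0 else np.array([0,0,1.])
    T=c["T"]; D=T[:3,:3]@d; o=T[:3,3]; return o+D*(z-o[2])/D[2]
E
python3 - <<'E'
from h import *
st()
w=capture("wrist"); cv2.imwrite("pics/w1.png",w["image"]); 
t=capture("top"); cv2.imwrite("pics/t1.png",t["image"])
E
```

```text
t 2.12 tcp [521.5 300.5 182.9] yaw 90.25 tilt [-0.  0. -1.] F [-0.5 -0.6  0.3] w 44.917228891339434 q [ 0.48  0.23  1.94  0.    0.98 -1.09]
```

View pics/w1.png

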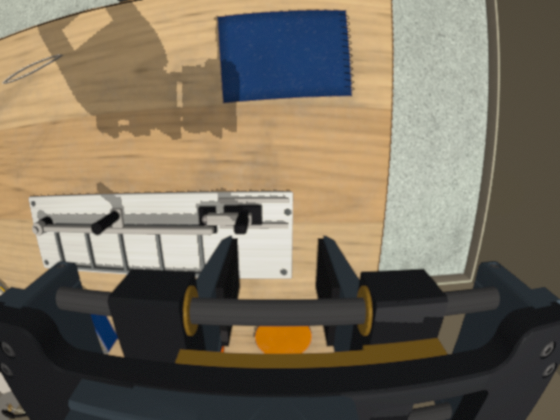

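The wrist view shows the lock knob at about (241,222), the keeper knob at about (104,222) and the hinge at about (42,226). I'll crop in to measure them.

```bash
python3 - <<'E'
from h import *
w=capture("wrist"); crop(w,20,180,310,290,2.7,"w1c.png")
for n,u,v,z in [("lk",241,231,69),("lkbase",243,210,15),("pTL",293,192,6),("pTR",294,277,6),("pBL",31,197,6),("pBR",42,276,6)]: print(n,wray(w,u,v,z).round(1))
E
```

```text
lk [555.4 262.7  69. ]
lkbase [549.  259.6  15. ]
pTL [529.3 319.4   6. ]
pTR [644.4 322.4   6. ]
pBL [530.2 -68.1   6. ]
pBR [663.7 -85.5   6. ]
```

View pics/w1c.png

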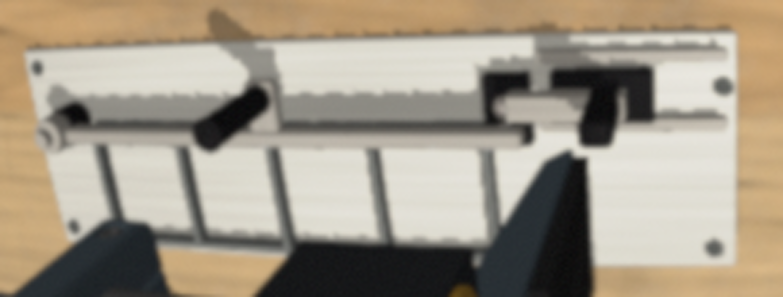

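>>> play_rows(commands=[[-0.55,-0.66,0,0,45],[-0.54,-0.66,0,0,45],[0,0,0.8,0,45],[0,0,0.9,0,45],[0,0,0.5,0,45]])

```text
t: 2.68
tcp_pos: [553.9, 259.8, 114.7]
tool_rot: [-0.005, -3.14, 0.001]
contact_force: [-1.4, 0.2, -0.7]
grip_width: 0.492
```

```bash
python3 - <<'E'
from h import *
st()
w=capture("wrist"); cv2.imwrite("pics/w2.png",w["image"][150:420,150:450])
s=capture("scene"); crop(s,170,110,300,225,5,"s2.png")
E
```

```text
t 2.68 tcp [553.9 259.8 114.7] yaw 89.8 tilt [-0.001 -0.001 -1.   ] F [-1.4  0.2 -0.7] w 44.88844169639091 q [ 0.4   0.33  1.95  0.    0.86 -1.17]
```

View pics/w2.png

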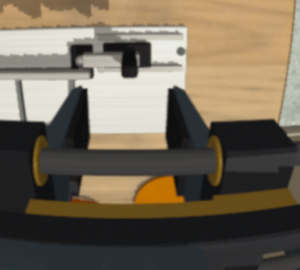

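View pics/s2.png

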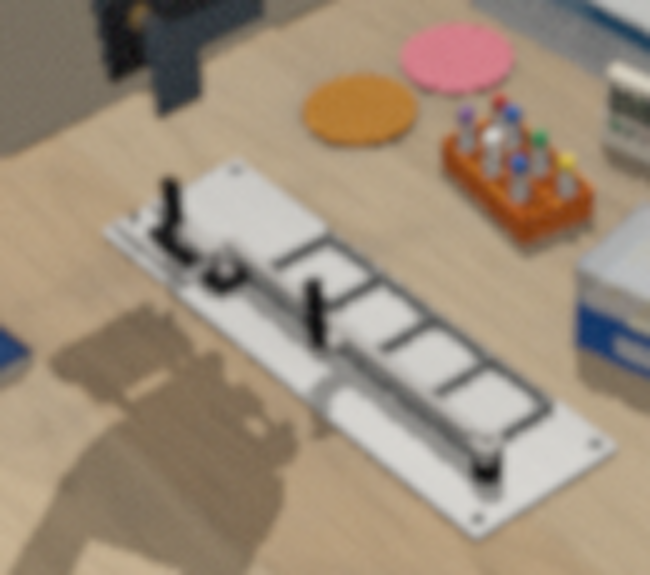

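>>> play_rows(commands=[[0,0,0.8,0,45],[0,0,0.8,0,45],[0,0,0.7,0,45],[0,0,0,0,10],[0,0,0,0,10]])

```text
t: 3.2
tcp_pos: [554.6, 260.6, 48.5]
tool_rot: [-0.001, -3.141, 0.0]
contact_force: [0.4, 1.0, 0.8]
grip_width: 0.377
```

>>> play_rows(commands=[[0,0,0,0,10],[0,0,0,0,10],[0,0,0,0,10],[0,0,0,0,10],[0,0,0,0,10]])

```text
t: 3.62
tcp_pos: [554.9, 260.5, 48.6]
tool_rot: [0.0, 3.141, 0.001]
contact_force: [0.5, 0.3, -0.4]
grip_width: 0.115
```

```bash
python3 - <<'E'
from h import *
st()
w=capture("wrist"); crop(w,150,150,450,420,2,"w3.png")
E
```

```text
t 3.62 tcp [554.9 260.5  48.6] yaw 89.99 tilt [ 0.001  0.    -1.   ] F [ 0.5  0.3 -0.4] w 10.4475129368108 q [ 0.4   0.43  1.96  0.    0.75 -1.17]
```

View pics/w3.png

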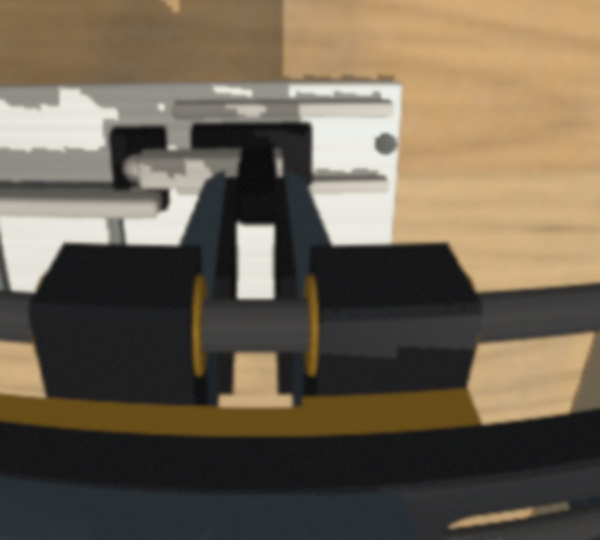

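>>> play_rows(commands=[[0,0,0,0,0],[0,0,0,0,0],[0,0,0,0,0]], squeeze=15)

```text
t: 3.92
tcp_pos: [554.6, 260.4, 47.9]
tool_rot: [-0.0, -3.142, 0.0]
contact_force: [0.6, 0.1, 0.2]
grip_width: 0.004
```

```bash
python3 - <<'E'
from h import *
st()
w=capture("wrist"); crop(w,200,200,350,320,4,"w4.png")
s=capture("scene"); crop(s,170,110,300,225,5,"s4.png")
for p in [(555,260.5,49)]: print(proj(s,p))
E
```

```text
t 3.92 tcp [554.6 260.4  47.9] yaw 90.0 tilt [-0. -0. -1.] F [0.6 0.1 0.2] w 0.3381345528661464 q [ 0.4   0.43  1.96 -0.    0.75 -1.17]
[204.20551069 150.06767584]
```

View pics/w4.png

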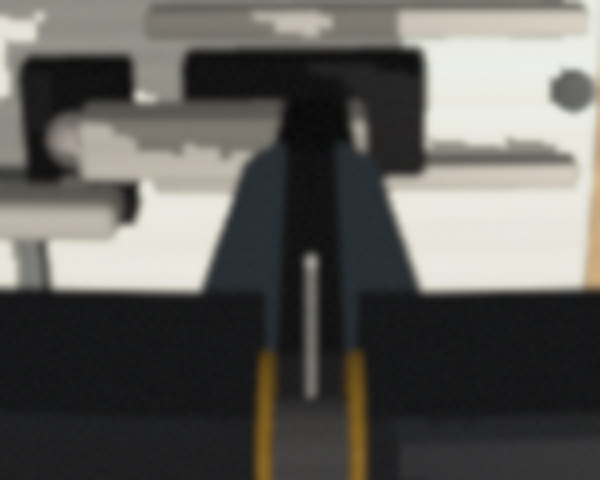

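View pics/s4.png

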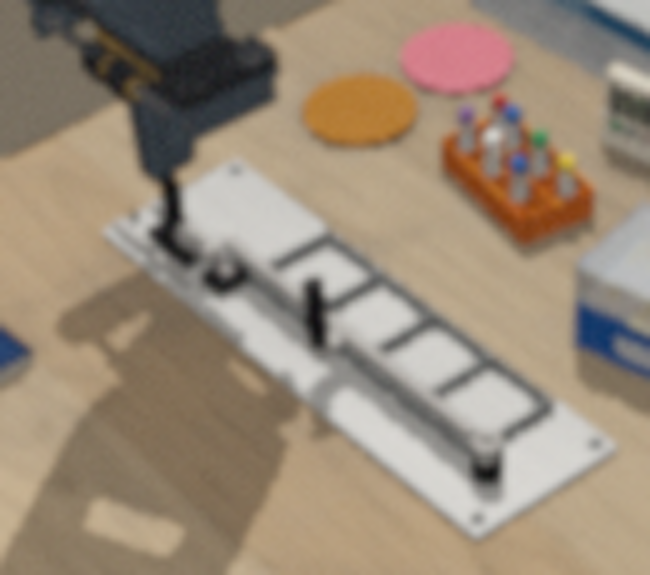

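```bash
python3 - <<'E'
from h import *
s=capture("scene");P=zmap_pts(s)
for v in range(120,166,3): print(v,[P[v,u].round(0).astype(int).tolist() for u in (200,203,206)], [s["image"][v,u].tolist() for u in (203,)])
w=capture("wrist"); z=w["z_map"]
print("wrist")
for v in range(215,305,6):
    for u in (277,):
        du,dv=u-w["cx"],v-w["cy"]; rr=np.hypot(du,dv); th=rr/w["fx"]
        d=np.array([du/rr*np.sin(th),dv/rr*np.sin(th),np.cos(th)]); p=d/d[2]*z[v,u]
        print(u,v,(w["T"][:3,:3]@p+w["T"][:3,3]).round(0), z[v,u])
print(w["T"].round(2))
E
```

```text
120 [[531, 219, 203], [535, 208, 206], [548, 213, 197]] [[61, 55, 50]]
123 [[527, 216, 195], [532, 205, 198], [538, 199, 198]] [[41, 36, 35]]
126 [[537, 235, 169], [522, 192, 199], [526, 182, 202]] [[35, 33, 34]]
129 [[523, 214, 175], [514, 180, 198], [519, 172, 200]] [[43, 41, 42]]
132 [[542, 249, 136], [524, 199, 172], [518, 173, 189]] [[69, 65, 64]]
135 [[540, 248, 126], [552, 249, 119], [519, 177, 176]] [[61, 54, 50]]
138 [[538, 246, 116], [551, 250, 107], [519, 179, 163]] [[62, 55, 49]]
141 [[536, 247, 104], [548, 249, 97], [559, 248, 92]] [[60, 55, 48]]
144 [[537, 251, 89], [547, 250, 85], [611, 337, 1]] [[50, 48, 43]]
147 [[589, 345, -5], [550, 257, 67], [602, 326, -1]] [[30, 33, 40]]
150 [[569, 312, 12], [548, 256, 56], [559, 256, 50]] [[56, 58, 60]]
153 [[565, 308, 3], [549, 260, 40], [556, 254, 40]] [[54, 54, 56]]
156 [[543, 273, 23], [547, 261, 27], [547, 241, 40]] [[35, 33, 35]]
159 [[539, 269, 15], [540, 252, 24], [549, 247, 22]] [[41, 43, 43]]
162 [[535, 266, 5], [538, 251, 13], [542, 237, 19]] [[124, 128, 131]]
165 [[527, 254, 4], [535, 247, 4], [539, 235, 9]] [[141, 144, 147]]
wrist
277 215 [542. 260.  22.] 238.83234
277 221 [547. 260.  21.] 241.01932
277 227 [548. 260.  32.] 230.77054
277 233 [549. 260.  43.] 220.51123
277 239 [548. 260.  54.] 209.88469
277 245 [548. 260.  65.] 200.06523
277 251 [551. 260.  69.] 196.83023
277 257 [554. 260.  70.] 196.51765
277 263 [559. 260.  69.] 199.30681
277 269 [595. 260.   6.] 269.88345
277 275 [602. 260.   5.] 272.8011
277 281 [607. 260.   6.] 273.7203
277 287 [613. 260.   7.] 274.53107
277 293 [619. 260.   6.] 277.20493
277 299 [521. 260. 170.] 91.67868
[[-0.0000e+00  9.5000e-01  3.0000e-01  4.6927e+02]
 [ 1.0000e+00  0.0000e+00  0.0000e+00  2.6040e+02]
 [ 0.0000e+00  3.0000e-01 -9.5000e-01  2.4958e+02]
 [ 0.0000e+00  0.0000e+00  0.0000e+00  1.0000e+00]]
```

```bash
python3 - <<'E'
from h import *
w=capture("wrist"); z=w["z_map"]
for u in (262,266,289,293):
  for v in range(232,300,8):
        du,dv=u-w["cx"],v-w["cy"]; rr=np.hypot(du,dv); th=rr/w["fx"]
        d=np.array([du/rr*np.sin(th),dv/rr*np.sin(th),np.cos(th)]); p=d/d[2]*z[v,u]
        print(u,v,(w["T"][:3,:3]@p+w["T"][:3,3]).round(0), z[v,u])
E
```

```text
262 232 [551. 250.  34.] 230.15088
262 240 [536. 252.  86.] 176.43494
262 248 [536. 253.  97.] 165.98639
262 256 [537. 253. 105.] 157.66615
262 264 [536. 254. 117.] 146.72852
262 272 [515. 256. 162.] 96.920586
262 280 [515. 256. 167.] 92.2883
262 288 [515. 256. 172.] 87.85164
262 296 [515. 256. 177.] 83.185814
266 232 [552. 252.  34.] 230.7042
266 240 [536. 254.  86.] 176.13069
266 248 [537. 255.  96.] 166.52661
266 256 [536. 255. 107.] 156.22424
266 264 [536. 255. 115.] 148.38942
266 272 [536. 256. 124.] 139.59634
266 280 [535. 256. 132.] 132.01523
266 288 [517. 257. 169.] 91.45065
266 296 [517. 257. 174.] 86.77376
289 232 [551. 269.  35.] 228.68347
289 240 [536. 267.  87.] 175.01242
289 248 [536. 266.  97.] 165.63097
289 256 [536. 266. 107.] 156.00276
289 264 [537. 266. 114.] 149.88351
289 272 [536. 266. 123.] 140.96075
289 280 [536. 265. 130.] 134.27385
289 288 [517. 264. 169.] 90.809425
289 296 [517. 264. 173.] 87.0014
293 232 [556. 272.  21.] 243.64456
293 240 [536. 269.  86.] 176.42033
293 248 [536. 268.  98.] 164.32446
293 256 [536. 268. 107.] 155.92621
293 264 [536. 268. 116.] 147.78716
293 272 [515. 265. 164.] 95.72817
293 280 [515. 265. 168.] 91.577286
293 288 [516. 265. 171.] 88.89856
293 296 [515. 265. 177.] 83.24444
```

```bash
python3 - <<'E'
from h import *
w=capture("wrist"); z=w["z_map"]
for u in (266,271,284,289):
  for v in range(233,240):
        du,dv=u-w["cx"],v-w["cy"]; rr=np.hypot(du,dv); th=rr/w["fx"]
        d=np.array([du/rr*np.sin(th),dv/rr*np.sin(th),np.cos(th)]); p=d/d[2]*z[v,u]
        print(u,v,(w["T"][:3,:3]@p+w["T"][:3,3]).round(0), z[v,u])
E
```

```text
266 233 [552. 253.  35.] 229.35028
266 234 [552. 253.  35.] 229.55637
266 235 [553. 252.  34.] 230.41017
266 236 [554. 252.  35.] 230.00356
266 237 [536. 254.  82.] 179.41136
266 238 [536. 254.  84.] 178.17152
266 239 [536. 254.  85.] 176.71922
271 233 [549. 256.  42.] 222.26134
271 234 [548. 256.  46.] 218.28516
271 235 [536. 257.  79.] 182.90549
271 236 [537. 257.  79.] 182.5019
271 237 [536. 257.  83.] 178.88484
271 238 [536. 257.  83.] 178.95815
271 239 [537. 257.  83.] 178.88924
284 233 [548. 265.  45.] 219.19443
284 234 [548. 265.  46.] 217.9072
284 235 [536. 264.  78.] 183.65765
284 236 [536. 264.  80.] 182.30367
284 237 [536. 264.  82.] 179.72293
284 238 [536. 264.  83.] 178.58997
284 239 [537. 264.  83.] 178.6394
289 233 [552. 269.  34.] 230.95207
289 234 [553. 269.  35.] 229.68236
289 235 [553. 269.  35.] 229.87318
289 236 [554. 269.  35.] 230.03098
289 237 [536. 267.  81.] 181.02594
289 238 [536. 267.  83.] 179.41884
289 239 [536. 267.  84.] 177.58661
```

Depth from both the wrist and scene cameras shows the fingertips really end about 31 mm above the reported TCP. The gripper closed above the 69 mm knob. I'll use tip z ≈ TCP z + 31 from here, so I reopen and go lower.

>>> play_rows(commands=[[0,0,0,0,45],[0,0,0,0,45],[0,0,0,0,45],[0,0,0,0,45],[0,0,0,0,45]])

```text
t: 4.63
tcp_pos: [554.6, 260.4, 48.0]
tool_rot: [0.0, 3.142, 0.0]
contact_force: [0.6, -0.2, 0.1]
grip_width: 0.338
```

>>> play_rows(commands=[[0,0,0.3,0,45],[0,0,0.3,0,45],[0,0,0.2,0,45],[0,0,0.2,0,45],[0,0,0,0,45]])

```text
t: 5.05
tcp_pos: [553.6, 260.0, 16.2]
tool_rot: [-0.0, -3.14, 0.001]
contact_force: [0.0, -0.1, -0.5]
grip_width: 0.493
```

>>> play_rows(commands=[[0,0,0,0,0],[0,0,0,0,0],[0,0,0,0,0],[0,0,0,0,0],[0,0,0,0,0]])

```text
t: 5.47
tcp_pos: [554.7, 260.5, 18.2]
tool_rot: [0.0, 3.141, 0.0]
contact_force: [-0.1, 2.2, 0.8]
grip_width: 0.159
```

```bash
python3 - <<'E'
from h import *
st()
w=capture("wrist"); crop(w,200,200,350,320,4,"w5.png")
s=capture("scene"); crop(s,170,110,300,225,5,"s5.png")
E
```

```text
t 5.47 tcp [554.7 260.5  18.2] yaw 89.99 tilt [ 0.  0. -1.] F [-0.1  2.2  0.8] w 14.541214894086577 q [ 0.4   0.48  1.96  0.    0.7  -1.17]
```

View pics/w5.png

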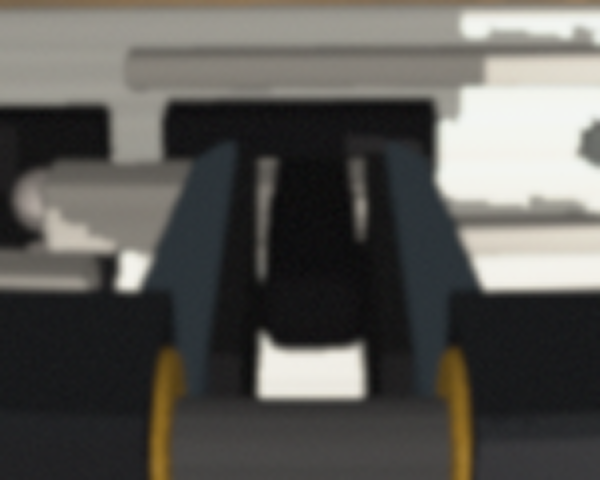

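View pics/s5.png

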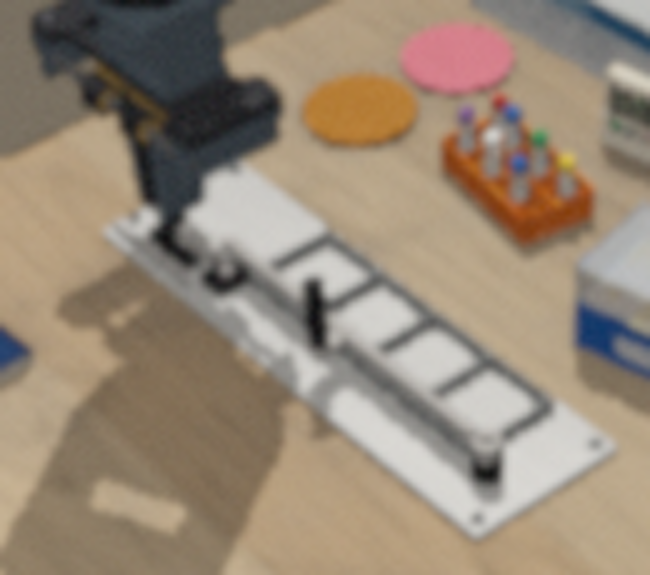

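>>> play_rows(commands=[[0,0.2,0,0,0],[0,0.2,0,0,0],[0,0.2,0,0,0],[0,0.2,0,0,0],[0,0.1,0,0,0]])

```text
t: 5.98
tcp_pos: [554.6, 288.5, 18.2]
tool_rot: [-0.001, 3.142, 0.0]
contact_force: [-1.8, -2.1, 5.9]
grip_width: 0.155
```

>>> play_rows(commands=[[0,0.1,0,0,0],[0,0,0,0,0]])

```text
t: 6.15
tcp_pos: [554.6, 291.6, 18.2]
tool_rot: [-0.001, 3.141, 0.0]
contact_force: [-2.0, 2.0, 6.2]
grip_width: 0.154
```

>>> play_rows(commands=[[0,0.1,0,0,0],[0,0,0,0,0]])

```text
t: 6.32
tcp_pos: [554.5, 294.4, 18.2]
tool_rot: [-0.0, 3.142, 0.0]
contact_force: [-3.5, 1.8, 6.3]
grip_width: 0.153
```

>>> play_rows(commands=[[0,0.07,0,0,0],[0,0,0,0,0]])

```text
t: 6.48
tcp_pos: [554.5, 294.8, 18.2]
tool_rot: [0.002, -3.141, 0.004]
contact_force: [-1.4, -14.1, 10.5]
grip_width: 0.153
```

>>> play_rows(commands=[[0,0.07,0,0,0],[0,0,0,0,0]])

```text
t: 6.65
tcp_pos: [554.3, 295.7, 18.1]
tool_rot: [0.002, -3.14, 0.007]
contact_force: [2.0, -29.9, 16.3]
grip_width: 0.161
```

>>> play_rows(commands=[[0,0.07,0,0,0],[0,0,0,0,0]])

```text
t: 6.82
tcp_pos: [554.3, 297.5, 18.1]
tool_rot: [0.002, -3.14, 0.007]
contact_force: [1.2, -30.2, 17.3]
grip_width: 0.205
```

>>> play_rows(commands=[[0,0,0,0,45],[0,0,0,0,45],[0,0,0,0,45],[0,0,0,0,45],[0,0,-0.6,0,45]])

```text
t: 7.23
tcp_pos: [552.6, 299.2, 33.3]
tool_rot: [0.0, -3.138, 0.003]
contact_force: [0.2, -0.9, -0.1]
grip_width: 0.49
```

>>> play_rows(commands=[[0,0,-0.8,0,45],[0,-1,-0.6,0,45],[0,-1,0,0,45],[0,-1,0,0,45],[0,-1,0,0,45]])

```text
t: 7.65
tcp_pos: [554.5, 179.1, 78.3]
tool_rot: [-0.001, 3.141, 0.001]
contact_force: [0.1, 0.3, -0.0]
grip_width: 0.492
```

```bash
python3 - <<'E'
from h import *
st()
w=capture("wrist"); crop(w,80,150,450,420,2,"w6.png")
t=capture("top"); crop(t,135,170,280,225,5,"t6.png")
E
```

```text
t 7.65 tcp [554.5 179.1  78.3] yaw 90.05 tilt [ 0.001  0.    -1.   ] F [ 0.1  0.3 -0. ] w 44.85817425262254 q [ 0.27  0.35  2.02  0.    0.78 -1.3 ]
```

View pics/w6.png

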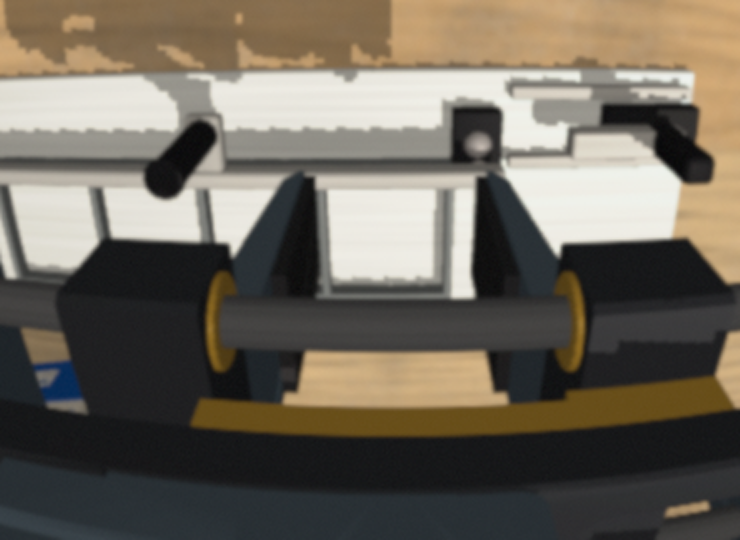

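View pics/t6.png

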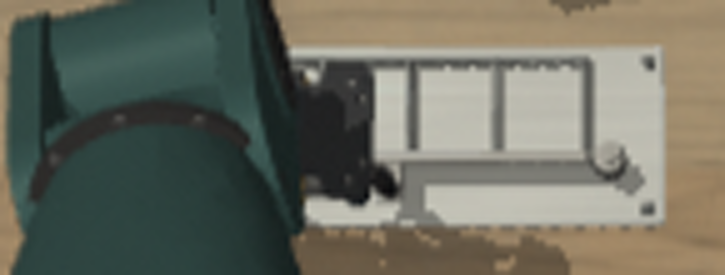

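```bash
python3 - <<'E'
from h import *
w=capture("wrist")
def cv(x,y): return 80+(x+.5)/2-.5,150+(y+.5)/2-.5
for n,x,y,z in [("kn",165,180,84),("knbase",208,133,36),("lk",700,165,69),("b4 wR",318,288,16),("b4 wL",447,288,16),("lkbase",690,115,20)]: print(n,wray(w,*cv(x,y),z).round(1))
E
```

```text
kn [549.5  99.1  84. ]
knbase [548.4 101.3  36. ]
lk [550.6 291.4  69. ]
b4 wR [632.2 140.5  16. ]
b4 wL [632.  201.6  16. ]
lkbase [545.6 309.   20. ]
```

>>> play_rows(commands=[[0.04,-0.9,0,0,45],[0.04,-0.9,0,0,45],[0,-0.84,0,0,45],[0,0,0,1,45],[0,0,0,1,45]])

```text
t: 8.22
tcp_pos: [552.4, 100.5, 77.9]
tool_rot: [0.337, 3.123, 0.0]
contact_force: [-1.1, -0.1, -0.7]
grip_width: 0.494
```

>>> play_rows(commands=[[0,0,0,1,45],[0,0,0,1,45],[0,0,0,1,45],[0,0,0,1,45],[0,0,0,1,45]])

```text
t: 8.63
tcp_pos: [552.4, 101.7, 77.9]
tool_rot: [1.132, 2.93, 0.0]
contact_force: [0.5, 0.5, -0.0]
grip_width: 0.491
```

>>> play_rows(commands=[[0,0,0,1,45],[0,0,0,1,45],[0,0,0,1,45],[0,0,0,1,45],[0,0,0,1,45]])

```text
t: 9.05
tcp_pos: [552.4, 101.7, 77.9]
tool_rot: [-1.852, -2.538, -0.0]
contact_force: [-0.2, -0.9, 0.4]
grip_width: 0.493
```

>>> play_rows(commands=[[0,0,0,1,45],[0,0,0,1,45],[0,0,0,1,45],[0,0,0,0,45]])

```text
t: 9.38
tcp_pos: [552.4, 101.6, 77.9]
tool_rot: [2.226, 2.217, 0.0]
contact_force: [0.0, 0.6, 1.7]
grip_width: 0.493
```

```bash
python3 - <<'E'
from h import *
st()
w=capture("wrist"); crop(w,80,100,450,400,2,"w7.png")
E
```

```text
t 9.38 tcp [552.4 101.6  77.9] yaw -0.24 tilt [ 0.  0. -1.] F [0.  0.6 1.7] w 44.9287384705723 q [0.14 0.32 2.06 0.   0.77 0.14]
```

View pics/w7.png

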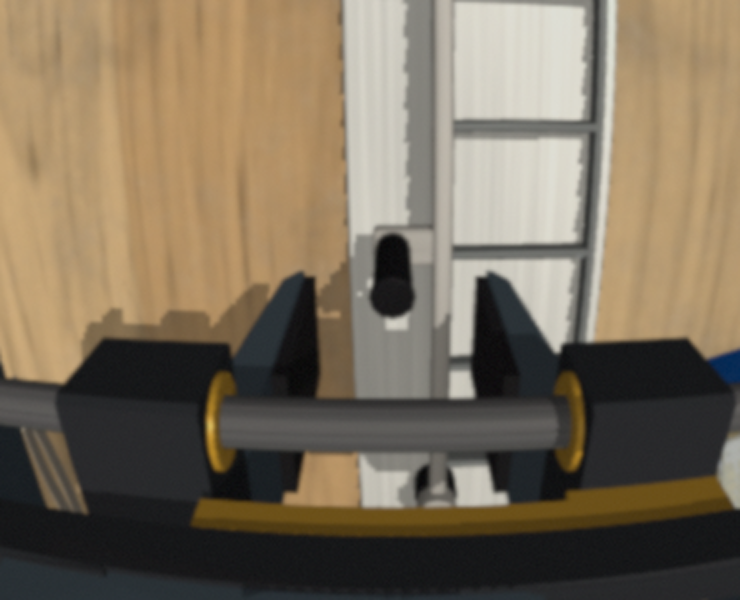

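```bash
python3 - <<'E'
from h import *
w=capture("wrist")
print(wray(w,275.5,248.5,84), wray(w,80+392/2,100+235/2,36))
for u,v in ((275,246),(275,249)):
    du,dv=u-w["cx"],v-w["cy"]; rr=np.hypot(du,dv); th=rr/w["fx"]
    d=np.array([du/rr*np.sin(th),dv/rr*np.sin(th),np.cos(th)]); p=d/d[2]*w["z_map"][v,u]; print((w["T"][:3,:3]@p+w["T"][:3,3]).round(1))
E
```

```text
[550.50410169  99.94943725  84.        ] [550.65502517 105.52046545  36.        ]
[550.2 102.1  84.9]
[550.2  99.5  83.9]
```

>>> play_rows(commands=[[-0.05,-0.06,0.5,0,45],[0,0,0.5,0,45],[0,0,0.5,0,45],[0,0,0.3,0,45],[0,0,0,0,45]])

```text
t: 9.9
tcp_pos: [549.2, 99.1, 22.3]
tool_rot: [-2.218, -2.223, 0.003]
contact_force: [-1.0, 0.3, -0.1]
grip_width: 0.494
```

>>> play_rows(commands=[[0,0,0,0,0],[0,0,0,0,0],[0,0,0,0,0],[0,0,0,0,0],[0,0,0,0,0]], squeeze=25)

```text
t: 10.32
tcp_pos: [550.7, 99.0, 24.5]
tool_rot: [2.221, 2.221, 0.001]
contact_force: [-0.3, 0.1, 0.3]
grip_width: 0.159
```

```bash
python3 - <<'E'
from h import *
st()
w=capture("wrist"); crop(w,80,100,450,400,2,"w8.png")
E
```

```text
t 10.32 tcp [550.7  99.   24.5] yaw 0.0 tilt [ 0.001  0.    -1.   ] F [-0.3  0.1  0.3] w 14.542855656074094 q [ 0.14  0.41  2.07 -0.    0.67  0.14]
```

View pics/w8.png

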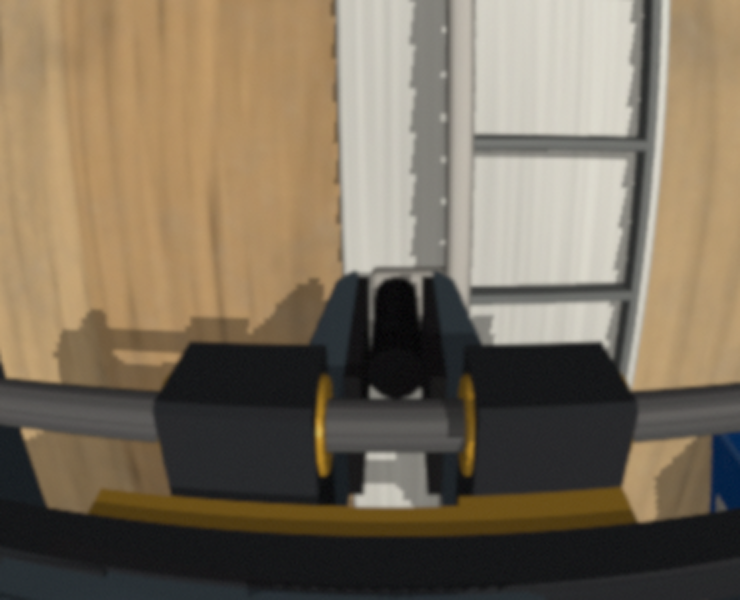

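>>> play_rows(commands=[[-0.043,-0.243,0,-0.5,0],[-0.043,-0.243,0,-0.5,0],[-0.043,-0.243,0,-0.5,0],[-0.043,-0.243,0,-0.5,0],[0,0,0,0,0]])

```text
t: 10.78
tcp_pos: [521.4, 91.1, 24.4]
tool_rot: [1.973, 2.444, 0.0]
contact_force: [0.6, -0.5, 3.5]
grip_width: 0.145
```

```bash
cat >> h.py <<'E'
H=np.array([571.6,-40.4])
def bar(p): 
    d=np.array(p[:2])-H; return np.hypot(*d), np.degrees(np.arctan2(d[1],d[0]))-np.degrees(np.arctan2(140,-20))
E
python3 - <<'E'
from h import *
o,M=st(); print(bar(o["tcp_pos"]))
w=capture("wrist"); crop(w,80,100,450,400,2,"w9.png")
E
```

```text
t 10.78 tcp [521.4  91.1  24.4] yaw 12.19 tilt [ 0.001 -0.    -1.   ] F [ 0.6 -0.5  3.5] w 13.198924016994898 q [ 0.13  0.37  2.13 -0.    0.64 -0.08]
(np.float64(140.78529143954958), np.float64(12.750110508771272))
```

View pics/w9.png

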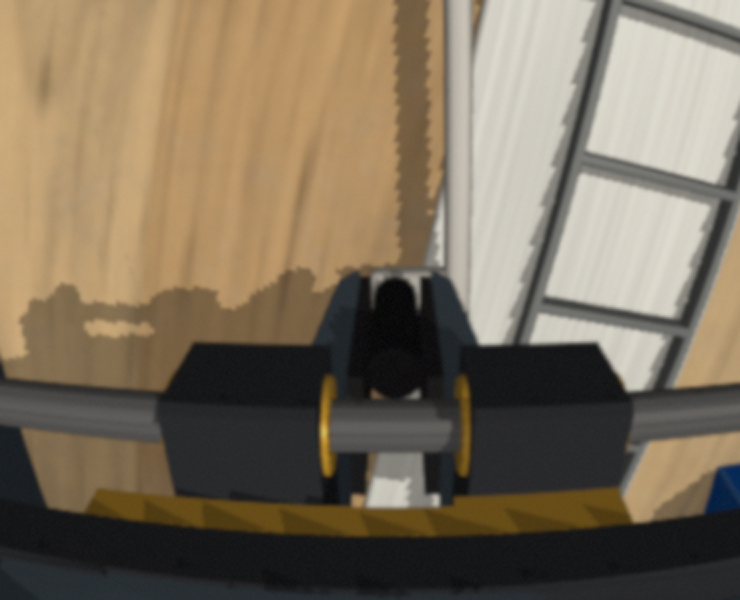

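>>> play_rows(commands=[[-0.096,-0.484,0,-1,0],[-0.096,-0.484,0,-1,0],[-0.096,-0.484,0,-1,0],[-0.096,-0.484,0,-1,0],[-0.096,-0.484,0,-1,0]])

```text
t: 11.25
tcp_pos: [463.2, 48.9, 24.5]
tool_rot: [1.269, 2.87, 0.002]
contact_force: [12.3, -8.8, -4.7]
grip_width: 0.139
```

```bash
python3 - <<'E'
from h import *
o,M=st(); print(bar(o["tcp_pos"]))
E
```

```text
t 11.25 tcp [463.2  48.9  24.5] yaw 42.29 tilt [ 0.003 -0.    -1.   ] F [12.3 -8.8 -4.7] w 12.662860703034477 q [ 0.06  0.29  2.25 -0.    0.6  -0.68]
(np.float64(140.43693297593936), np.float64(42.40616855349566))
```

```bash
python3 - <<'E'
from h import *
w=capture("wrist"); crop(w,180,200,380,350,4,"w10.png")
E
```

```text
(no output)
```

View pics/w10.png

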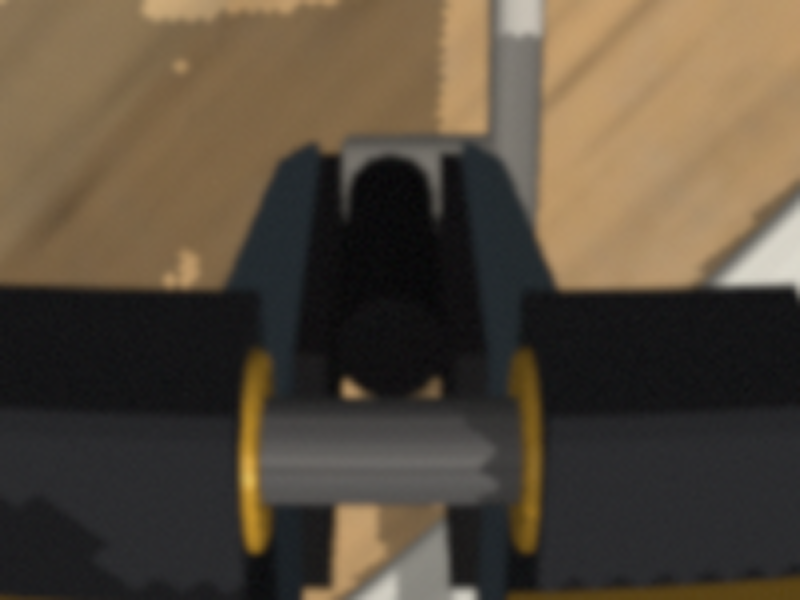

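>>> play_rows(commands=[[-0.12,-0.484,0,-1,0],[-0.1,-0.484,0,-1,0],[-0.1,-0.484,0,-1,0],[-0.1,-0.484,0,-1,0],[-0.1,-0.484,0,-1,0]])

```text
t: 11.72
tcp_pos: [433.2, -18.5, 24.5]
tool_rot: [0.484, 3.101, 0.0]
contact_force: [8.9, -0.6, -2.7]
grip_width: 0.148
```

```bash
python3 - <<'E'
from h import *
o,M=st(); print(bar(o["tcp_pos"]))
w=capture("wrist"); crop(w,80,100,450,400,2,"w11.png")
E
```

```text
t 11.72 tcp [433.2 -18.5  24.5] yaw 72.26 tilt [ 0.003 -0.    -1.   ] F [ 8.9 -0.6 -2.7] w 13.462442956021594 q [-0.1   0.25  2.31  0.    0.58 -1.36]
(np.float64(140.09258061442796), np.float64(72.89207319684013))
```

View pics/w11.png

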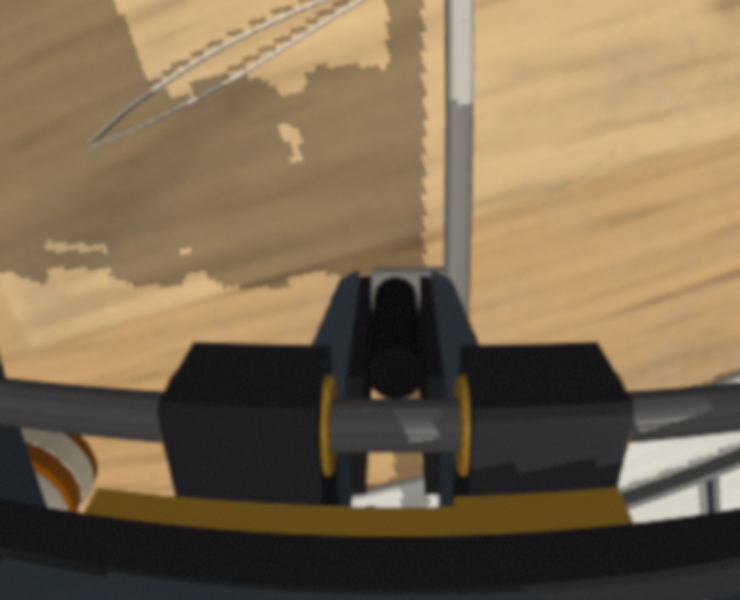

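>>> play_rows(commands=[[-0.06,-0.3,0,-0.6,0],[-0.06,-0.29,0,-0.6,0],[0,0,0,0,0]])

```text
t: 12.02
tcp_pos: [431.6, -36.9, 24.4]
tool_rot: [0.293, 3.126, -0.0]
contact_force: [2.2, -0.6, 4.4]
grip_width: 0.149
```

```bash
python3 - <<'E'
from h import *
o,M=st(); print(bar(o["tcp_pos"]))
E
```

```text
t 12.02 tcp [431.6 -36.9  24.4] yaw 79.28 tilt [ 0.002 -0.    -1.   ] F [ 2.2 -0.6  4.4] w 13.56744216077055 q [-0.14  0.25  2.31 -0.    0.58 -1.52]
(np.float64(140.08150249423272), np.float64(80.42142373174141))
```

>>> play_rows(commands=[[0,0,0,0,45],[0,0,0,0,45],[0,0,0,0,45],[0,0,0,0,45],[0,0,-0.5,0,45]])

```text
t: 12.43
tcp_pos: [428.9, -35.3, 37.3]
tool_rot: [-0.296, -3.124, -0.0]
contact_force: [0.2, 0.3, -0.8]
grip_width: 0.473
```

>>> play_rows(commands=[[0,0,-0.8,0,70],[0,0,-0.8,-0.6,70],[0,0,-0.6,-0.6,70],[0,0,0,-0.58,70],[0,0,0,0,70]])

```text
t: 12.85
tcp_pos: [431.2, -35.7, 105.8]
tool_rot: [-0.001, 3.14, -0.0]
contact_force: [-1.4, -0.7, -0.2]
grip_width: 0.767
```

```bash
cat >> h.py <<'E'
def jars():
    out={}
    for n in("top","scene"):
        c=capture(n); hsv=cv2.cvtColor(c["image"],cv2.COLOR_BGR2HSV)
        m=((hsv[...,1]<40)&(hsv[...,2]>160)).astype(np.uint8)
        cs,_=cv2.findContours(m,cv2.RETR_EXTERNAL,cv2.CHAIN_APPROX_NONE)
        for q in cs:
            if 70<cv2.contourArea(q)<300:
                x,y,w,h=cv2.boundingRect(q)
                (u,v),_,_=cv2.fitEllipse(q)
                p=ray(c,u,v,52)
                if p[0]<680: print(n,(round(u),round(v)),(w,h),p.round(1))
E
python3 - <<'E'
from h import *
st(); jars()
t=capture("top"); cv2.imwrite("pics/t12.png",t["image"])
E
```

```text
t 12.85 tcp [431.2 -35.7 105.8] yaw 90.03 tilt [ 0.002 -0.    -1.   ] F [-1.4 -0.7 -0.2] w 69.93493836690703 q [-0.14  0.07  2.3  -0.    0.77 -1.71]
top (337, 241) (14, 14) [ 442.6 -295.2   52. ]
top (368, 230) (14, 14) [ 477.6 -393.4   52. ]
top (308, 229) (14, 13) [ 481.5 -204.3   52. ]
top (426, 204) (133, 3) [ 561.9 -577.3   52. ]
top (190, 192) (14, 17) [597.9 167.6  52. ]
top (243, 192) (15, 18) [598.6   1.8  52. ]
top (225, 192) (14, 18) [598.4  57.1  52. ]
top (208, 192) (14, 18) [598.2 110.8  52. ]
top (383, 182) (12, 20) [ 632.1 -444.8   52. ]
scene (267, 291) (33, 13) [ 342.4 -311.4   52. ]
scene (329, 284) (19, 17) [ 474.6 -396.8   52. ]
scene (292, 268) (18, 17) [ 439.2 -298.9   52. ]
scene (280, 241) (18, 15) [ 478.1 -208.3   52. ]
scene (162, 246) (14, 40) [224.1  -7.2  52. ]
scene (241, 200) (31, 26) [496.7 -13.2  52. ]
scene (257, 182) (16, 14) [581.2  18.4  52. ]
```

View pics/t12.png

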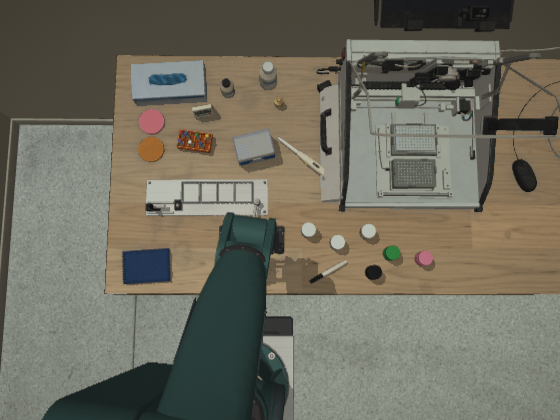

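The view shows the bar hidden under the arm and the jars unmoved: c (476,-395), b (441,-297), a (480,-206). I'm going to jar c.

>>> play_rows(commands=[[-0.12,-1,0,0,70],[-0.12,-1,0,0,70],[-0.12,-1,0,0,70],[-0.12,-1,0,0,70],[-0.12,-1,0,0,70]])

```text
t: 13.42
tcp_pos: [447.7, -187.1, 104.1]
tool_rot: [-0.006, -3.14, -0.001]
contact_force: [0.6, 0.7, -0.9]
grip_width: 0.763
```

>>> play_rows(commands=[[-0.12,-1,0,0,70],[-0.12,-1,0,0,70],[-0.12,-1,0,0,70],[-0.12,-1,0,0,70],[-0.12,-1,0,0,70]])

```text
t: 13.83
tcp_pos: [465.4, -337.1, 103.8]
tool_rot: [-0.007, -3.14, -0.002]
contact_force: [0.7, 0.5, -0.6]
grip_width: 0.767
```

>>> play_rows(commands=[[-0.12,-1,0,0,70],[-0.12,-0.9,0,0,70],[0,0,0,0,70]])

```text
t: 14.08
tcp_pos: [473.4, -396.8, 104.2]
tool_rot: [0.01, 3.141, -0.001]
contact_force: [0.0, -0.8, 0.7]
grip_width: 0.765
```

```bash
python3 - <<'E'
from h import *
st(); 
w=capture("wrist"); cv2.imwrite("pics/w13.png",w["image"])
E
```

```text
t 14.08 tcp [ 473.4 -396.8  104.2] yaw 89.65 tilt [ 0.    -0.001 -1.   ] F [ 0.  -0.8  0.7] w 69.79314628244536 q [-0.74  0.36  1.94 -0.    0.85 -2.3 ]
```

View pics/w13.png

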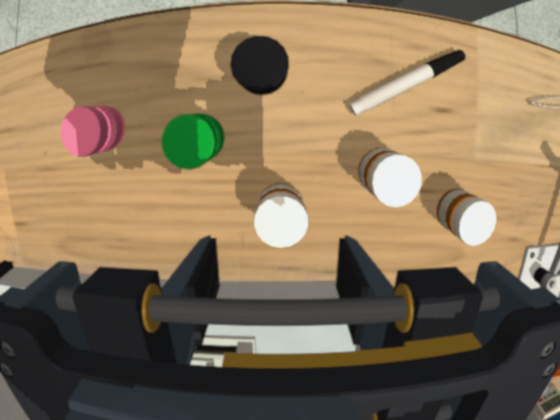

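```bash
cat >> h.py <<'E'
def wjars(show=None):
    w=capture("wrist"); hsv=cv2.cvtColor(w["image"],cv2.COLOR_BGR2HSV)
    m=((hsv[...,1]<45)&(hsv[...,2]>170)).astype(np.uint8)
    cs,_=cv2.findContours(m,cv2.RETR_EXTERNAL,cv2.CHAIN_APPROX_NONE)
    for q in cs:
        if cv2.contourArea(q)>300:
            x,y,ww,hh=cv2.boundingRect(q); E=[wray(w,*pt[0],52) for pt in q]; E=np.array(E)[:,:2]
            (cx,cy),rr=cv2.minEnclosingCircle(E.astype(np.float32))
            print("wrist",(x+ww//2,y+hh//2),"c",round(cx,1),round(cy,1),"r",round(rr,1))
    return w
E
python3 - <<'E'
from h import *
wjars()
E
```

```text
wrist (278, 339) c 610.4 -394.3 r 76.5
wrist (538, 267) c 530.3 -97.5 r 32.7
wrist (475, 223) c 479.3 -205.9 r 22.7
wrist (278, 222) c 475.8 -393.9 r 22.6
wrist (394, 181) c 440.4 -296.5 r 22.6
wrist (390, 90) c 365.2 -302.3 r 39.0
wrist (494, 22) c 281.4 -197.8 r 28.1
wrist (538, 25) c 264.5 -131.4 r 46.0
wrist (127, 26) c 269.0 -546.0 r 136.1
```

>>> play_rows(commands=[[-0.08,0.1,0.5,0,70],[0,0,0.8,0,70],[0,0,0.8,0,70],[0,0,0.8,0,70],[0,0,0,0,70]])

```text
t: 14.6
tcp_pos: [472.9, -386.6, 13.5]
tool_rot: [-0.004, -3.136, -0.007]
contact_force: [-1.4, 0.2, -0.5]
grip_width: 0.766
```

```bash
python3 - <<'E'
from h import *
st(); 
w=capture("wrist"); crop(w,150,150,450,350,2.5,"w14.png")
z=w["z_map"]
for v in range(233,242):
  print(v,[ (lambda p:(w["T"][:3,:3]@p+w["T"][:3,3]).round(0).tolist())((lambda d:d/d[2]*z[v,u])(np.array([ (u-w["cx"])/np.hypot(u-w["cx"],v-w["cy"])*np.sin(np.hypot(u-w["cx"],v-w["cy"])/w["fx"]),(v-w["cy"])/np.hypot(u-w["cx"],v-w["cy"])*np.sin(np.hypot(u-w["cx"],v-w["cy"])/w["fx"]),np.cos(np.hypot(u-w["cx"],v-w["cy"])/w["fx"])]))) for u in (211,343)])
E
```

```text
t 14.6 tcp [ 472.9 -386.6   13.5] yaw 89.87 tilt [-0.005  0.005 -1.   ] F [-1.4  0.2 -0.5] w 69.90066556231703 q [-0.72  0.49  1.96  0.    0.7  -2.29]
233 [[470.0, -434.0, 0.0], [470.0, -339.0, 1.0]]
234 [[471.0, -434.0, 1.0], [472.0, -339.0, -1.0]]
235 [[472.0, -434.0, 1.0], [472.0, -339.0, -1.0]]
236 [[473.0, -434.0, -1.0], [473.0, -339.0, -0.0]]
237 [[473.0, -434.0, 0.0], [474.0, -339.0, 0.0]]
238 [[456.0, -425.0, 45.0], [457.0, -349.0, 45.0]]
239 [[456.0, -424.0, 47.0], [456.0, -349.0, 47.0]]
240 [[457.0, -424.0, 48.0], [456.0, -350.0, 48.0]]
241 [[457.0, -424.0, 49.0], [456.0, -350.0, 50.0]]
```

View pics/w14.png

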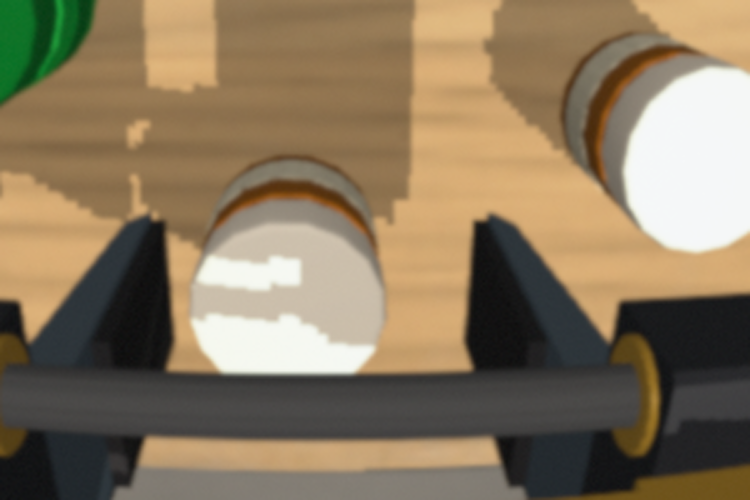

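>>> play_rows(commands=[[0,0,0,0,70],[0,0,0,0,70]])

```text
t: 14.82
tcp_pos: [476.1, -390.1, 19.3]
tool_rot: [0.003, 3.141, -0.001]
contact_force: [0.2, 0.5, 1.2]
grip_width: 0.767
```

>>> play_rows(commands=[[0,-0.13,0.3,0,70],[0,0,0.3,0,70],[0,0,0.14,0,70],[0,0,0,0,70]])

```text
t: 15.15
tcp_pos: [474.8, -393.4, -5.5]
tool_rot: [-0.004, -3.14, -0.002]
contact_force: [-0.3, -0.3, -0.3]
grip_width: 0.77
```

>>> play_rows(commands=[[0,0,0,0,40],[0,0,0,0,40],[0,0,0,0,40],[0,0,0,0,40],[0,0,0,0,40]], squeeze=25)

```text
t: 15.57
tcp_pos: [475.6, -394.0, -4.0]
tool_rot: [0.003, 3.141, -0.0]
contact_force: [0.3, -0.1, 0.7]
grip_width: 0.499
```

```bash
python3 - <<'E'
from h import *
st(); 
w=capture("wrist"); crop(w,150,150,450,350,2.5,"w15.png")
E
```

```text
t 15.57 tcp [ 475.6 -394.    -4. ] yaw 89.87 tilt [ 0. -0. -1.] F [ 0.3 -0.1  0.7] w 45.51618260152758 q [-0.73  0.52  1.95  0.    0.67 -2.3 ]
```

View pics/w15.png

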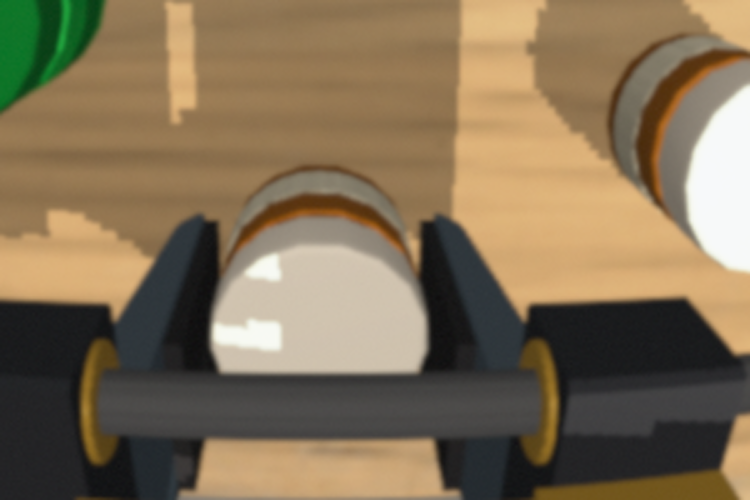

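>>> play_rows(commands=[[0,0,0,0,38],[0,0,-0.4,0,38],[0,0,-0.8,0,38],[0,0,-0.8,0,38],[0,0,-0.8,0,38]], squeeze=40)

```text
t: 16.03
tcp_pos: [475.1, -393.6, 81.2]
tool_rot: [-0.003, -3.141, -0.001]
contact_force: [-0.2, -0.1, -0.9]
grip_width: 0.492
```

>>> play_rows(commands=[[0,0.3,-0.5,0,38],[-0.2,0.8,0,0,38],[-0.2,0.9,0,0,38],[-0.2,0.9,0,0,38],[-0.2,0.9,0,0,38]])

```text
t: 16.45
tcp_pos: [499.7, -278.8, 95.6]
tool_rot: [0.004, 3.141, -0.0]
contact_force: [0.0, 0.4, -1.5]
grip_width: 0.495
```

```bash
python3 - <<'E'
from h import *
st(); 
w=capture("wrist"); cv2.imwrite("pics/w16.png",w["image"])
E
```

```text
t 16.45 tcp [ 499.7 -278.8   95.6] yaw 89.85 tilt [ 0. -0. -1.] F [ 0.   0.4 -1.5] w 45.17311308418979 q [-0.55  0.3   2.03 -0.    0.8  -2.12]
```

View pics/w16.png

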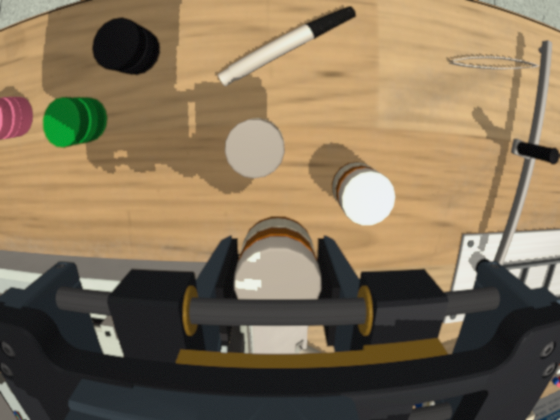

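>>> play_rows(commands=[[-0.22,0.94,0,0,38],[-0.22,0.94,0,0,38],[-0.22,0.94,0,0,38],[-0.22,0.94,0,0,38],[-0.22,0.94,0,0,38]])

```text
t: 16.92
tcp_pos: [533.0, -137.7, 95.4]
tool_rot: [0.004, 3.141, -0.0]
contact_force: [0.1, -0.4, -1.7]
grip_width: 0.497
```

>>> play_rows(commands=[[-0.22,0.94,0,0,38],[-0.22,0.94,0,0,38],[-0.22,0.94,0,0,38],[-0.22,0.94,0,0,38],[-0.22,0.94,0,0,38]])

```text
t: 17.33
tcp_pos: [566.4, 3.3, 95.4]
tool_rot: [0.003, 3.141, -0.0]
contact_force: [0.7, -0.3, -2.0]
grip_width: 0.498
```

>>> play_rows(commands=[[-0.22,0.94,0,0,38],[-0.22,0.94,0,0,38],[-0.22,0.94,0,0,38],[-0.22,0.94,0,0,38],[-0.22,0.94,0,0,38]])

```text
t: 17.75
tcp_pos: [599.6, 144.3, 95.4]
tool_rot: [0.003, 3.141, -0.0]
contact_force: [0.3, -0.7, -2.2]
grip_width: 0.499
```

>>> play_rows(commands=[[-0.2,0.8,0,0,38],[0,0,0,0,38],[0,0,0,0,38]])

```text
t: 18.0
tcp_pos: [605.6, 167.8, 95.2]
tool_rot: [0.001, 3.142, -0.0]
contact_force: [-0.4, -0.7, -2.2]
grip_width: 0.495
```

```bash
python3 - <<'E'
from h import *
st(); 
w=capture("wrist"); cv2.imwrite("pics/w17.png",w["image"])
E
```

```text
t 18.0 tcp [605.6 167.8  95.2] yaw 89.98 tilt [ 0. -0. -1.] F [-0.4 -0.7 -2.2] w 45.15597825723259 q [ 0.23  0.38  1.92 -0.    0.84 -1.34]
```

View pics/w17.png

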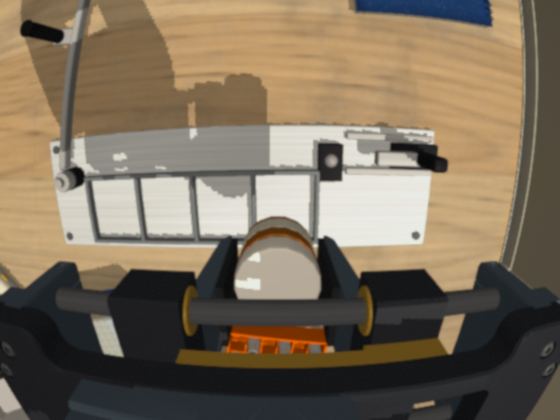

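```bash
python3 - <<'E'
from h import *
w=capture("wrist"); crop(w,60,120,350,250,2.7,"w18.png")
E
```

```text
(no output)
```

View pics/w18.png

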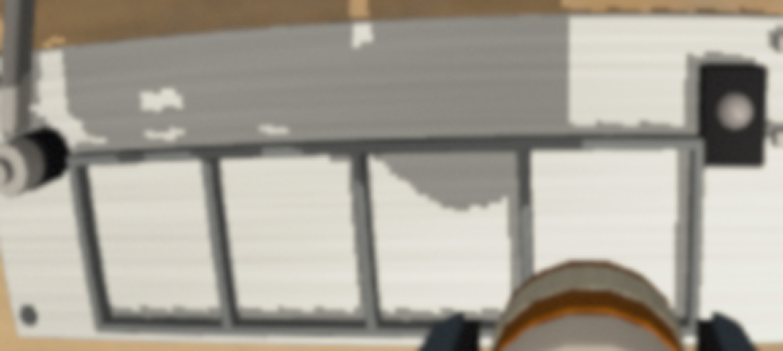

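```bash
python3 - <<'E'
from h import *
w=capture("wrist")
f=lambda x,y:(60+(x+.5)/2.7-.5,120+(y+.5)/2.7-.5)
for x,y in [(75,153),(210,149),(360,144),(523,141),(692,141), (100,326),(228,325),(370,322)]: print(wray(w,*f(x,y),16).round(1))
E
```

```text
[570.4 -21.3  16. ]
[571.1  36.   16. ]
[570.9  91.1  16. ]
[570.7 145.6  16. ]
[570.7 200.5  16. ]
[638.4 -22.2  16. ]
[636.4  34.7  16. ]
[634.2  89.9  16. ]
```

>>> play_rows(commands=[[0,0.19,0.5,0,38],[0,0,0.8,0,38],[0,0,0.7,0,38],[0,0,0.3,0,38],[0,0,0,0,38]])

```text
t: 18.57
tcp_pos: [603.8, 171.7, 23.0]
tool_rot: [-0.005, -3.138, 0.002]
contact_force: [-0.7, 0.1, -1.8]
grip_width: 0.497
```

>>> play_rows(commands=[[0,0,0,0,38],[0,0,0,0,38]])

```text
t: 18.73
tcp_pos: [606.3, 172.6, 26.6]
tool_rot: [0.004, 3.141, 0.0]
contact_force: [-1.4, -0.1, -1.1]
grip_width: 0.495
```

```bash
python3 - <<'E'
from h import *
st(); 
w=capture("wrist"); crop(w,120,100,440,340,2.4,"w19.png")
E
```

```text
t 18.73 tcp [606.3 172.6  26.6] yaw 89.86 tilt [ 0.001  0.    -1.   ] F [-1.4 -0.1 -1.1] w 45.153817073491744 q [ 0.24  0.49  1.92 -0.    0.73 -1.33]
```

View pics/w19.png

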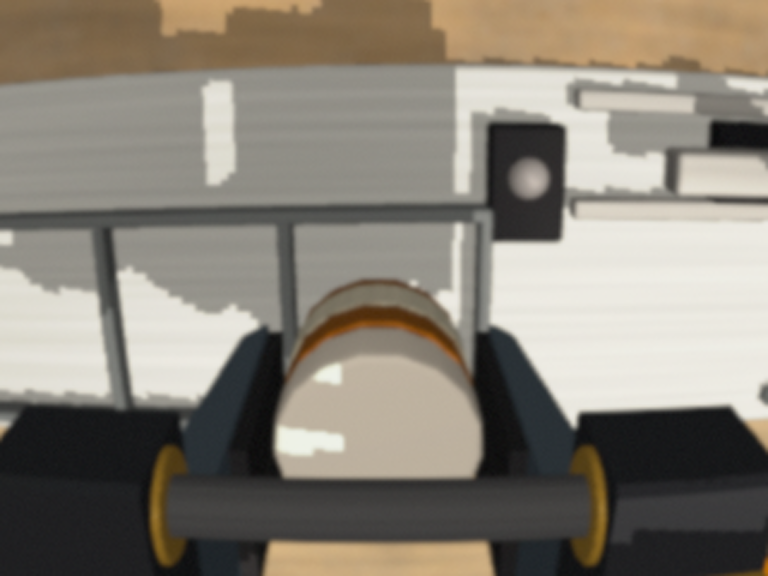

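>>> play_rows(commands=[[0,0.03,0.2,0,38],[0,0,0.2,0,38],[0,0,0.2,0,38],[0,0,0.1,0,38],[0,0,0,0,38]])

```text
t: 19.2
tcp_pos: [605.1, 173.3, 3.7]
tool_rot: [-0.003, -3.14, 0.001]
contact_force: [-0.4, -0.1, -1.0]
grip_width: 0.497
```

>>> play_rows(commands=[[0,0,0.08,0,38],[0,0,0,0,38]])

```text
t: 19.37
tcp_pos: [605.7, 173.4, 2.2]
tool_rot: [0.003, 3.142, 0.0]
contact_force: [1.0, 0.6, -0.9]
grip_width: 0.493
```

>>> play_rows(commands=[[0,0,0.06,0,38],[0,0,0,0,38]])

```text
t: 19.53
tcp_pos: [606.0, 173.5, 1.9]
tool_rot: [-0.003, -3.141, 0.0]
contact_force: [-8.7, -3.0, 20.2]
grip_width: 0.499
```

```bash
python3 - <<'E'
from h import *
st(); 
w=capture("wrist"); crop(w,120,100,440,340,2.4,"w20.png")
E
```

```text
t 19.53 tcp [606.  173.5   1.9] yaw 89.88 tilt [-0. -0. -1.] F [-8.7 -3.  20.2] w 45.47910306833285 q [ 0.24  0.53  1.92 -0.    0.69 -1.33]
```

View pics/w20.png

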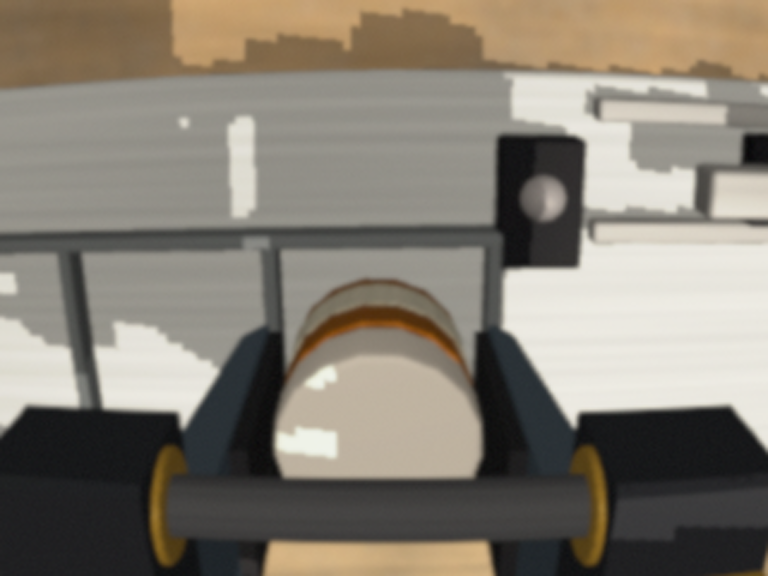

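>>> play_rows(commands=[[0,0,0,0,62],[0,0,0,0,62],[0,0,0,0,62],[0,0,0,0,62],[0,0,-0.4,0,62]], squeeze=25)

```text
t: 20.0
tcp_pos: [604.3, 173.1, 11.1]
tool_rot: [-0.004, -3.139, 0.001]
contact_force: [0.5, -0.7, 0.1]
grip_width: 0.68
```

>>> play_rows(commands=[[0,0,-0.8,0,70],[0,0,-0.9,0,70],[0,0,-0.9,0,70],[0,-0.3,-0.5,0,70],[0.2,-0.94,0,0,70]])

```text
t: 20.42
tcp_pos: [602.6, 137.9, 109.9]
tool_rot: [-0.0, 3.135, 0.002]
contact_force: [0.7, 0.0, 0.8]
grip_width: 0.767
```

```bash
python3 - <<'E'
from h import *
st(); 
w=capture("wrist"); cv2.imwrite("pics/w21.png",w["image"])
jars()
E
```

```text
t 20.42 tcp [602.6 137.9 109.9] yaw 90.01 tilt [ 0.006  0.001 -1.   ] F [0.7 0.  0.8] w 69.93270353196732 q [ 0.19  0.35  1.94  0.    0.85 -1.38]
top (287, 333) (44, 52) [ 160.9 -136.1   52. ]
top (311, 312) (16, 33) [ 225.4 -210.8   52. ]
top (384, 301) (27, 16) [ 258.9 -437.    52. ]
top (337, 241) (14, 14) [ 442.3 -295.3   52. ]
top (308, 229) (14, 13) [ 481.3 -204.5   52. ]
top (243, 192) (15, 18) [598.9   1.8  52. ]
top (226, 193) (14, 18) [595.   54.1  52. ]
top (149, 194) (8, 23) [590.9 298.5  52. ]
top (380, 191) (52, 60) [ 604.5 -432.5   52. ]
scene (267, 291) (33, 13) [ 341.8 -310.1   52. ]
scene (292, 268) (18, 16) [ 439.8 -298.3   52. ]
scene (280, 240) (18, 14) [ 478.6 -207.6   52. ]
scene (162, 245) (14, 40) [224.4  -6.5  52. ]
scene (279, 202) (29, 28) [575.9 -91.4  52. ]
scene (266, 192) (21, 15) [576.6 -32.6  52. ]
scene (254, 182) (20, 14) [576.4  22.9  52. ]
scene (244, 174) (17, 13) [577.5  74.7  52. ]
```

View pics/w21.png

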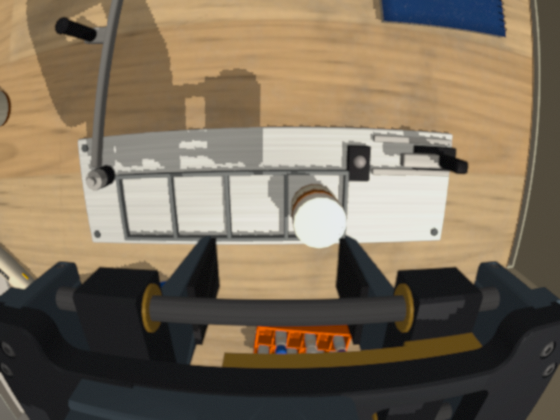

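>>> play_rows(commands=[[0.34,-0.91,0,0,70],[0.34,-0.91,0,0,70],[0.34,-0.91,0,0,70],[0.34,-0.91,0,0,70],[0.34,-0.91,0,0,70]])

```text
t: 20.98
tcp_pos: [547.5, -1.0, 105.2]
tool_rot: [-0.003, -3.141, -0.0]
contact_force: [0.1, 0.5, 1.2]
grip_width: 0.766
```

>>> play_rows(commands=[[0.34,-0.91,0,0,70],[0.34,-0.91,0,0,70],[0.34,-0.91,0,0,70],[0.34,-0.91,0,0,70],[0.34,-0.91,0,0,70]])

```text
t: 21.4
tcp_pos: [496.3, -137.5, 105.3]
tool_rot: [-0.003, -3.141, -0.0]
contact_force: [0.3, -0.8, -0.2]
grip_width: 0.767
```

>>> play_rows(commands=[[0.34,-0.91,0,0,70],[0.34,-0.91,0,0,70],[0.34,-0.91,0,0,70],[0.34,-0.91,0,0,70],[0.34,-0.91,0,0,70]])

```text
t: 21.82
tcp_pos: [445.0, -274.0, 105.3]
tool_rot: [-0.003, -3.141, -0.0]
contact_force: [1.1, 0.3, -0.2]
grip_width: 0.769
```

>>> play_rows(commands=[[0.2,-0.6,0.3,0,70],[0,0,0,0,70],[0,0,0,0,70]])

```text
t: 22.07
tcp_pos: [439.1, -291.2, 95.9]
tool_rot: [-0.006, -3.141, -0.001]
contact_force: [0.5, 0.3, -0.0]
grip_width: 0.767
```

```bash
python3 - <<'E'
from h import *
st(); w=wjars(); cv2.imwrite("pics/w22.png",w["image"])
E
```

```text
t 22.07 tcp [ 439.1 -291.2   95.9] yaw 89.78 tilt [-0.001  0.001 -1.   ] F [ 0.5  0.3 -0. ] w 69.95407567315804 q [-0.63  0.24  2.12  0.    0.78 -2.2 ]
wrist (219, 353) c 578.4 -351.5 r 34.2
wrist (303, 342) c 562.0 -266.5 r 19.3
wrist (539, 281) c 519.0 13.1 r 47.5
wrist (381, 262) c 477.9 -203.9 r 22.3
wrist (272, 224) c 440.2 -296.0 r 22.6
wrist (280, 120) c 359.7 -289.0 r 38.2
wrist (464, 31) c 264.6 -134.2 r 43.0
wrist (529, 37) c 247.2 -47.9 r 61.9
wrist (157, 38) c 247.8 -416.7 r 158.3
```

View pics/w22.png

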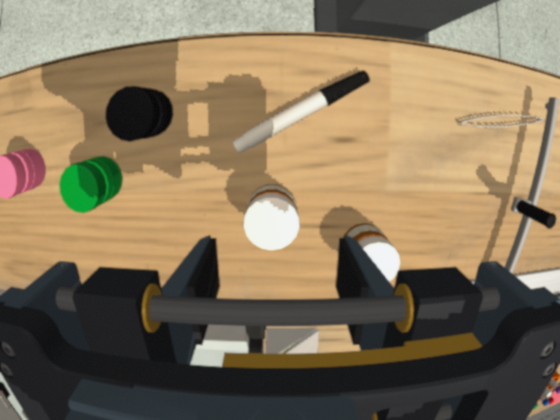

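>>> play_rows(commands=[[-0.04,-0.16,0.5,0,70],[0,0,0.8,0,70],[0,0,0.8,0,70],[0,0,0.5,0,70],[0,0,0,0,70]])

```text
t: 22.53
tcp_pos: [439.7, -293.6, 16.0]
tool_rot: [-0.002, -3.138, -0.004]
contact_force: [-0.1, 1.1, -0.5]
grip_width: 0.77
```

>>> play_rows(commands=[[0,0,0,0,70],[0,0,0,0,70]])

```text
t: 22.7
tcp_pos: [441.7, -295.5, 19.5]
tool_rot: [0.002, 3.141, -0.001]
contact_force: [0.4, 0.7, -0.3]
grip_width: 0.764
```

>>> play_rows(commands=[[0.03,0,0.3,0,70],[0,0,0.3,0,70],[0,0,0.16,0,70],[0,0,0,0,70]])

```text
t: 23.03
tcp_pos: [439.3, -295.3, -5.3]
tool_rot: [-0.004, -3.14, -0.001]
contact_force: [-0.0, -0.6, 0.0]
grip_width: 0.767
```

>>> play_rows(commands=[[0,0,0,0,38],[0,0,0,0,38],[0,0,0,0,38],[0,0,0,0,38],[0,0,0,0,38]])

```text
t: 23.45
tcp_pos: [440.1, -295.9, -4.0]
tool_rot: [0.003, 3.141, -0.0]
contact_force: [-0.4, 0.1, 0.7]
grip_width: 0.499
```

>>> play_rows(commands=[[0,0,0,0,38],[0,0,-0.4,0,38],[0,0,-0.8,0,38],[0,0,-0.8,0,38],[0,0,-0.8,0,38]], squeeze=40)

```text
t: 23.87
tcp_pos: [439.6, -295.5, 81.3]
tool_rot: [-0.003, -3.141, -0.001]
contact_force: [0.6, 0.0, -0.8]
grip_width: 0.494
```

```bash
python3 - <<'E'
from h import *
st(); 
w=capture("wrist"); cv2.imwrite("pics/w23.png",w["image"])
E
```

```text
t 23.87 tcp [ 439.6 -295.5   81.3] yaw 89.87 tilt [-0.001  0.    -1.   ] F [ 0.6  0.  -0.8] w 45.03838652276792 q [-0.64  0.27  2.12 -0.    0.76 -2.2 ]
```

View pics/w23.png

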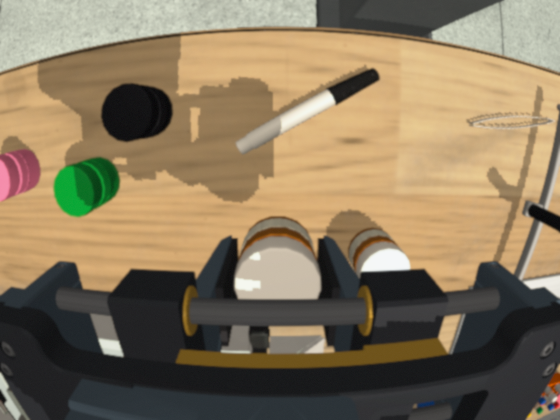

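>>> play_rows(commands=[[-0.2,0.4,-0.5,0,38],[-0.4,0.85,0,0,38],[-0.4,0.85,0,0,38],[-0.4,0.85,0,0,38],[-0.4,0.85,0,0,38]])

```text
t: 24.33
tcp_pos: [494.5, -180.7, 95.5]
tool_rot: [0.004, 3.141, -0.0]
contact_force: [0.5, 0.1, -1.9]
grip_width: 0.496
```

>>> play_rows(commands=[[-0.4,0.85,0,0,38],[-0.4,0.85,0,0,38],[-0.4,0.85,0,0,38],[-0.4,0.85,0,0,38],[-0.4,0.85,0,0,38]])

```text
t: 24.75
tcp_pos: [554.8, -53.0, 95.4]
tool_rot: [0.003, 3.141, -0.0]
contact_force: [1.0, -0.5, -1.4]
grip_width: 0.495
```

>>> play_rows(commands=[[-0.4,0.85,0,0,38],[-0.4,0.85,0,0,38],[-0.4,0.85,0,0,38],[-0.3,0.85,0,0,38],[0,0,0,0,38]])

```text
t: 25.17
tcp_pos: [601.2, 50.9, 95.6]
tool_rot: [0.0, 3.14, 0.001]
contact_force: [-0.3, -0.5, -1.5]
grip_width: 0.498
```

>>> play_rows(commands=[[0,0,0,0,38],[0,0,0,0,38]])

```text
t: 25.33
tcp_pos: [599.3, 47.2, 95.0]
tool_rot: [-0.003, -3.141, 0.0]
contact_force: [0.3, 0.3, -0.9]
grip_width: 0.496
```

```bash
python3 - <<'E'
from h import *
st(); 
w=capture("wrist"); crop(w,60,100,380,340,2.4,"w24.png")
E
```

```text
t 25.33 tcp [599.3  47.2  95. ] yaw 89.9 tilt [-0. -0. -1.] F [ 0.3  0.3 -0.9] w 45.20738303380168 q [ 0.04  0.35  1.97 -0.    0.82 -1.53]
```

View pics/w24.png

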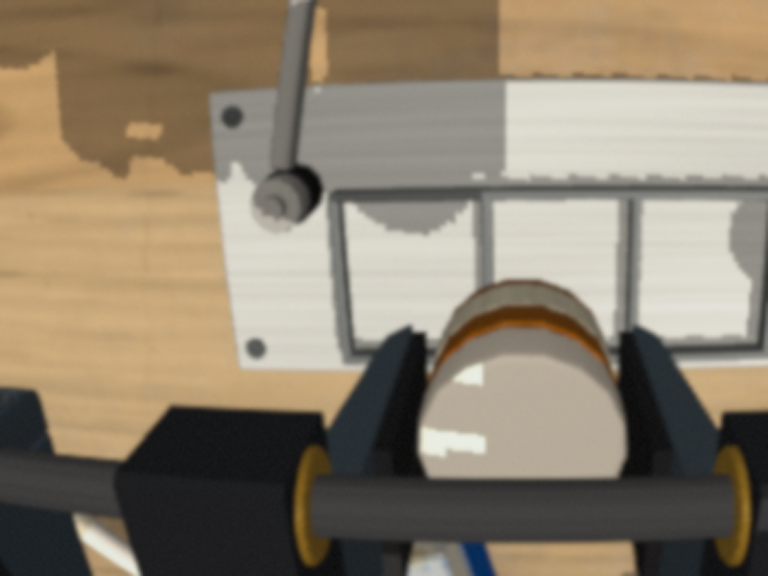

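>>> play_rows(commands=[[-0.21,0.49,0,0,38],[0,0,0.7,0,38],[0,0,0.8,0,38],[0,0,0.8,0,38],[0,0,0,0,38]])

```text
t: 25.8
tcp_pos: [603.3, 61.6, 22.0]
tool_rot: [-0.005, -3.136, 0.001]
contact_force: [-1.5, -0.6, -1.9]
grip_width: 0.494
```

>>> play_rows(commands=[[0,0,0,0,38],[0,0,0,0,38]])

```text
t: 25.97
tcp_pos: [606.7, 61.9, 26.9]
tool_rot: [0.004, 3.141, 0.0]
contact_force: [0.3, -0.8, -1.3]
grip_width: 0.493
```

```bash
python3 - <<'E'
from h import *
st(); 
w=capture("wrist"); crop(w,120,100,440,340,2.4,"w25.png")
E
```

```text
t 25.97 tcp [606.7  61.9  26.9] yaw 89.84 tilt [ 0.001  0.    -1.   ] F [ 0.3 -0.8 -1.3] w 44.968962286586226 q [ 0.06  0.46  1.97  0.    0.71 -1.5 ]
```

View pics/w25.png

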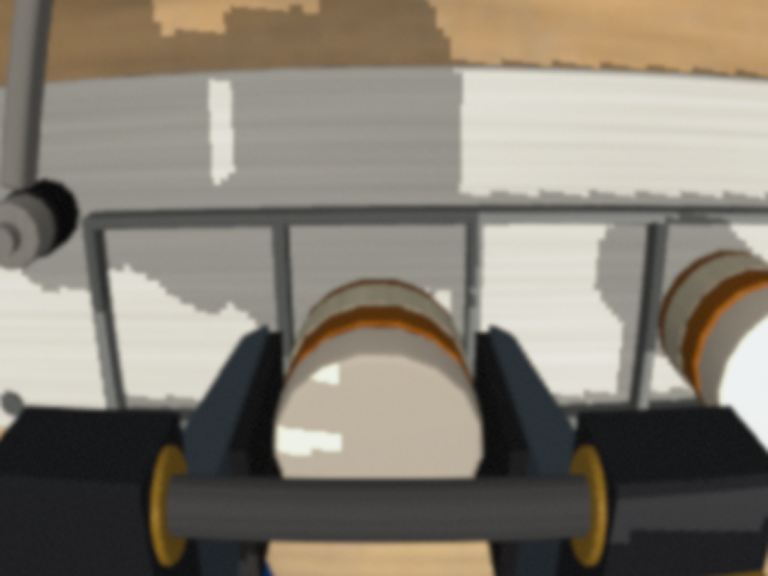

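Jar b is centred between its bay walls, so I lower it.

>>> play_rows(commands=[[0,0,0.2,0,38],[0,0,0.2,0,38],[0,0,0.2,0,38],[0,0,0.15,0,38],[0,0,0,0,38]])

```text
t: 26.43
tcp_pos: [605.6, 62.1, 2.3]
tool_rot: [-0.003, -3.141, 0.0]
contact_force: [-0.6, -0.5, -2.3]
grip_width: 0.495
```

>>> play_rows(commands=[[0,0,0.07,0,38],[0,0,0,0,38]])

```text
t: 26.6
tcp_pos: [606.0, 62.1, 2.0]
tool_rot: [-0.003, -3.141, 0.0]
contact_force: [-8.2, 0.2, 16.0]
grip_width: 0.496
```

>>> play_rows(commands=[[0,0,0.04,0,38],[0,0,0,0,38]])

```text
t: 26.77
tcp_pos: [606.1, 62.2, 1.9]
tool_rot: [-0.003, -3.141, 0.0]
contact_force: [-15.5, -1.1, 37.3]
grip_width: 0.499
```

>>> play_rows(commands=[[0,0,-0.05,0,62],[0,0,0,0,62],[0,0,0,0,62],[0,0,0,0,62],[0,0,-0.4,0,62]], squeeze=25)

```text
t: 27.18
tcp_pos: [604.5, 62.0, 11.8]
tool_rot: [-0.003, -3.138, 0.0]
contact_force: [-0.4, -0.3, -0.6]
grip_width: 0.679
```

>>> play_rows(commands=[[0,0,-0.8,0,70],[0,0,-0.9,0,70],[0,0,-0.9,0,70],[0,0,-0.5,0,70],[0,0,0,0,70]])

```text
t: 27.6
tcp_pos: [608.2, 62.3, 110.7]
tool_rot: [0.003, 3.136, 0.001]
contact_force: [-0.4, -0.5, -0.1]
grip_width: 0.764
```

```bash
python3 - <<'E'
from h import *
st(); w=wjars()
cv2.imwrite("pics/w26.png",w["image"])
jars()
E
```

```text
t 27.6 tcp [608.2  62.3 110.7] yaw 89.88 tilt [ 0.005  0.    -1.   ] F [-0.4 -0.5 -0.1] w 69.72100298173821 q [ 0.06  0.34  1.95 -0.    0.85 -1.5 ]
wrist (218, 344) c 751.7 -6.4 r 35.5
wrist (280, 216) c 627.4 64.4 r 55.4
wrist (19, 237) c 642.5 -254.1 r 85.2
wrist (218, 199) c 592.9 12.3 r 31.1
wrist (332, 198) c 592.7 108.3 r 30.8
wrist (427, 203) c 594.5 203.7 r 83.2
wrist (171, 199) c 592.9 -29.8 r 42.8
wrist (366, 143) c 545.2 143.4 r 94.8
wrist (13, 95) c 480.8 -204.0 r 22.6
top (390, 335) (17, 25) [ 156.9 -452.9   52. ]
top (463, 322) (22, 24) [ 195.6 -678.3   52. ]
top (465, 303) (44, 17) [ 254.1 -689.    52. ]
top (308, 229) (14, 13) [ 481.3 -204.5   52. ]
top (99, 205) (18, 21) [554.1 454.3  52. ]
top (245, 194) (14, 17) [593.7  -3.8  52. ]
top (260, 190) (18, 27) [606.2 -52.8  52. ]
top (380, 191) (56, 60) [ 604.1 -433.2   52. ]
scene (266, 291) (33, 13) [ 341.1 -308.9   52. ]
scene (280, 241) (18, 15) [ 478.4 -207.9   52. ]
scene (162, 246) (14, 40) [224.3  -6.6  52. ]
scene (280, 201) (23, 23) [581.9 -90.2  52. ]
scene (267, 191) (19, 13) [580.  -32.1  52. ]
scene (249, 172) (26, 15) [594.2  69.3  52. ]
```

View pics/w26.png

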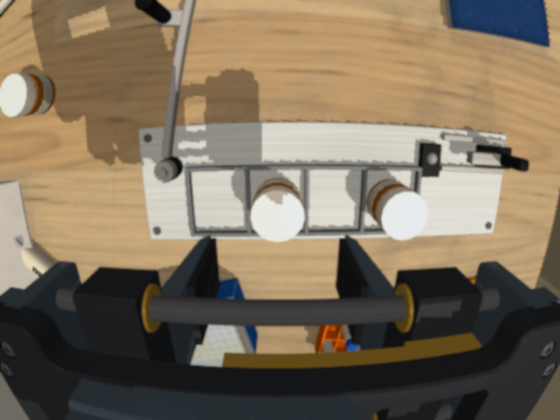

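>>> play_rows(commands=[[0.42,-0.89,0,0,70],[0.42,-0.89,0,0,70],[0.42,-0.89,0,0,70],[0.42,-0.89,0,0,70],[0.42,-0.89,0,0,70]])

```text
t: 28.17
tcp_pos: [541.1, -72.1, 105.2]
tool_rot: [-0.003, -3.139, -0.001]
contact_force: [0.8, -1.0, -0.5]
grip_width: 0.767
```

>>> play_rows(commands=[[0.42,-0.89,0,0,70],[0.42,-0.89,0,0,70],[0.42,-0.89,0,0,70],[0.42,-0.89,0,0,70],[0.42,-0.89,0,0,70]])

```text
t: 28.58
tcp_pos: [477.8, -205.4, 105.3]
tool_rot: [-0.003, -3.14, -0.001]
contact_force: [-0.2, -0.2, -0.0]
grip_width: 0.768
```

>>> play_rows(commands=[[0,0,0,0,70],[0,0,0,0,70]])

```text
t: 28.75
tcp_pos: [478.3, -205.3, 105.4]
tool_rot: [-0.007, -3.14, -0.001]
contact_force: [-0.0, 0.3, -1.1]
grip_width: 0.768
```

```bash
python3 - <<'E'
from h import *
st(); w=wjars()
E
```

```text
t 28.75 tcp [ 478.3 -205.3  105.4] yaw 89.73 tilt [-0.002  0.001 -1.   ] F [-0.   0.3 -1.1] w 70.04355751394847 q [-0.45  0.21  2.13  0.    0.8  -2.02]
wrist (217, 345) c 615.7 -270.3 r 38.9
wrist (408, 261) c 519.7 -84.1 r 13.5
wrist (278, 220) c 479.3 -205.1 r 22.4
wrist (501, 227) c 498.2 47.8 r 98.5
wrist (200, 73) c 358.9 -266.1 r 24.8
wrist (485, 103) c 370.5 -18.0 r 54.3
wrist (520, 23) c 266.3 36.0 r 65.1
wrist (445, 10) c 289.3 -60.5 r 33.4
wrist (88, 23) c 266.4 -390.4 r 107.3
```

Jar a is at (479.3, -205.1). I descend, squeeze along y to centre it, then turn 90° and grip along x.

>>> play_rows(commands=[[-0.03,0,0.5,0,70],[0,0,0.8,0,70],[0,0,0.8,0,70],[0,0,0.7,0,70],[0,0,0,0,70]])

```text
t: 29.22
tcp_pos: [478.2, -202.4, 18.7]
tool_rot: [-0.001, -3.136, -0.004]
contact_force: [0.1, 1.2, -0.5]
grip_width: 0.769
```

>>> play_rows(commands=[[0,0,0,0,70],[0,0,0,0,70]])

```text
t: 29.38
tcp_pos: [481.0, -204.2, 23.1]
tool_rot: [0.002, 3.141, -0.0]
contact_force: [-0.3, -0.2, -0.5]
grip_width: 0.769
```

>>> play_rows(commands=[[0.03,-0.03,0.3,0,70],[0,0,0.3,0,70],[0,0,0.3,0,70],[0,0,0,0,70],[0,0,0,0,70]])

```text
t: 29.8
tcp_pos: [479.0, -205.3, -5.2]
tool_rot: [-0.004, -3.14, -0.001]
contact_force: [0.2, -0.0, -0.1]
grip_width: 0.77
```

>>> play_rows(commands=[[0,0,0,0,40],[0,0,0,0,40],[0,0,0,0,40],[0,0,0,0,40],[0,0,0,0,40]], squeeze=15)

```text
t: 30.22
tcp_pos: [479.7, -205.6, -4.3]
tool_rot: [0.003, 3.141, -0.0]
contact_force: [-0.6, 0.2, 2.3]
grip_width: 0.5
```

```bash
python3 - <<'E'
from h import *
st()
E
```

```text
t 30.22 tcp [ 479.7 -205.6   -4.3] yaw 89.88 tilt [ 0. -0. -1.] F [-0.6  0.2  2.3] w 45.61894474535328 q [-0.45  0.42  2.14 -0.    0.58 -2.02]
```

>>> play_rows(commands=[[0,0,0,0,70],[0,0,0,0,70],[0,0,0,0,70],[0,0,0,0,70],[0,0,0,0,70]])

```text
t: 30.63
tcp_pos: [479.4, -205.5, -4.6]
tool_rot: [-0.004, -3.142, -0.0]
contact_force: [0.9, 0.5, -0.2]
grip_width: 0.767
```

>>> play_rows(commands=[[0,0,-0.5,0,70],[0,0,-0.8,0,70],[0,0,-0.3,1,70],[0,0,0,1,70],[0,0,0,1,70]])

```text
t: 31.05
tcp_pos: [480.0, -205.7, 44.3]
tool_rot: [0.503, 3.1, -0.001]
contact_force: [0.4, 0.4, 0.2]
grip_width: 0.769
```

>>> play_rows(commands=[[0,0,0,1,70],[0,0,0,1,70],[0,0,0,1,70],[0,0,0,1,70],[0,0,0,1,70]])

```text
t: 31.47
tcp_pos: [479.4, -205.5, 43.4]
tool_rot: [-1.288, -2.865, 0.0]
contact_force: [0.8, -0.3, 0.6]
grip_width: 0.769
```

>>> play_rows(commands=[[0,0,0,1,70],[0,0,0,1,70],[0,0,0,1,70],[0,0,0,1,70],[0,0,0,1,70]])

```text
t: 31.88
tcp_pos: [479.4, -205.5, 43.4]
tool_rot: [-1.986, -2.434, 0.0]
contact_force: [0.4, 1.2, 1.1]
grip_width: 0.771
```

>>> play_rows(commands=[[0,0,0,1,70],[0,0,0,1,70],[0,0,0,0,70],[0,0,0,0,70]])

```text
t: 32.22
tcp_pos: [479.4, -205.5, 43.4]
tool_rot: [-2.22, -2.223, 0.0]
contact_force: [0.6, -0.0, 0.2]
grip_width: 0.766
```

```bash
python3 - <<'E'
from h import *
st();  w=wjars(); cv2.imwrite("pics/w27.png",w["image"])
E
```

```text
t 32.22 tcp [ 479.4 -205.5   43.4] yaw 0.06 tilt [-0.  0. -1.] F [ 0.6 -0.   0.2] w 69.8531310400831 q [-0.45  0.32  2.14 -0.    0.68 -0.45]
wrist (535, 273) c 707.3 -237.4 r 38.1
wrist (280, 244) c 479.8 -204.4 r 22.5
wrist (31, 211) c 267.0 -192.9 r 78.4
wrist (417, 36) c 569.1 -62.3 r 50.7
```

View pics/w27.png

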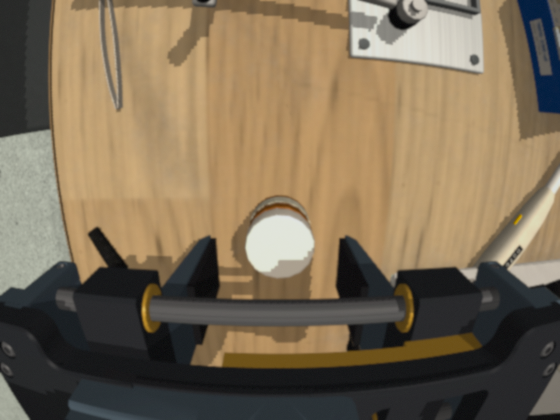

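>>> play_rows(commands=[[0,0,0.4,0,70],[0,0,0.5,0,70],[0,0,0.4,0,70],[0,0,0.28,0,70],[0,0,0,0,70]])

```text
t: 32.68
tcp_pos: [478.2, -204.9, -6.1]
tool_rot: [-2.221, -2.218, 0.002]
contact_force: [0.5, -0.6, -0.3]
grip_width: 0.768
```

>>> play_rows(commands=[[0,0,0,0,70],[0,0,0,0,38],[0,0,0,0,38],[0,0,0,0,38],[0,0,0,0,38]], squeeze=25)

```text
t: 33.1
tcp_pos: [479.8, -205.7, -3.5]
tool_rot: [2.223, 2.218, 0.001]
contact_force: [0.8, 0.4, 0.8]
grip_width: 0.503
```

>>> play_rows(commands=[[0,0,0,0,38],[0,0,0,0,38]], squeeze=40)

```text
t: 33.27
tcp_pos: [479.9, -205.7, -3.5]
tool_rot: [2.223, 2.218, 0.0]
contact_force: [-0.4, -0.5, 6.1]
grip_width: 0.492
```

>>> play_rows(commands=[[0,0,0,0,38],[0,0,-0.4,0,38],[0,0,-0.8,0,38],[0,0,-0.8,0,38],[0,0,-0.8,0,38]])

```text
t: 33.68
tcp_pos: [479.0, -205.3, 81.5]
tool_rot: [-2.223, -2.219, 0.0]
contact_force: [-0.4, 0.0, -1.5]
grip_width: 0.497
```

```bash
python3 - <<'E'
from h import *
st();  w=capture("wrist"); cv2.imwrite("pics/w28.png",w["image"])
E
```

```text
t 33.68 tcp [ 479.  -205.3   81.5] yaw -0.12 tilt [-0.001  0.    -1.   ] F [-0.4  0.  -1.5] w 45.36809979537266 q [-0.45  0.26  2.14 -0.    0.75 -0.45]
```

View pics/w28.png

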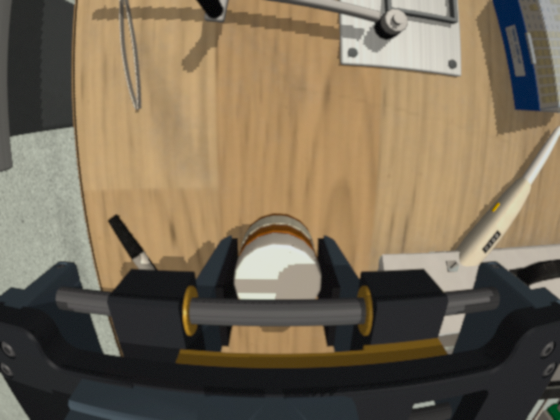

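>>> play_rows(commands=[[0.2,0.1,-0.5,0,38],[0.85,0.5,0,0,38],[0.85,0.5,0,0,38],[0.85,0.5,0,0,38],[0.85,0.5,0,0,38]])

```text
t: 34.15
tcp_pos: [543.1, -96.4, 95.7]
tool_rot: [2.224, 2.218, 0.0]
contact_force: [-0.2, -1.1, -1.5]
grip_width: 0.492
```

```bash
python3 - <<'E'
from h import *
st();  t=capture("top"); P=zmap_pts(t)
for v in range(132,166,4): print(v,[P[v,u].round(0).tolist() for u in (240,254,270)])
E
```

```text
t 34.15 tcp [543.1 -96.4  95.7] yaw -0.15 tilt [ 0. -0. -1.] F [-0.2 -1.1 -1.5] w 44.897621527133175 q [-0.22  0.27  2.07 -0.    0.79 -0.22]
132 [[812.0, 18.0, -3.0], [790.0, -32.0, 69.0], [811.0, -82.0, 2.0]]
136 [[778.0, 13.0, 63.0], [778.0, -32.0, 66.0], [777.0, -83.0, 67.0]]
140 [[763.0, 12.0, 69.0], [767.0, -32.0, 56.0], [765.0, -83.0, 65.0]]
144 [[750.0, 12.0, 70.0], [751.0, -32.0, 68.0], [752.0, -83.0, 63.0]]
148 [[739.0, 12.0, 62.0], [737.0, -32.0, 69.0], [738.0, -83.0, 69.0]]
152 [[724.0, 12.0, 70.0], [726.0, -32.0, 65.0], [726.0, -83.0, 66.0]]
156 [[711.0, 11.0, 71.0], [713.0, -32.0, 64.0], [722.0, -83.0, 27.0]]
160 [[700.0, 12.0, 63.0], [709.0, -31.0, 27.0], [717.0, -83.0, -5.0]]
164 [[697.0, 15.0, 20.0], [701.0, -30.0, 4.0], [703.0, -83.0, -3.0]]
```

>>> play_rows(commands=[[0.85,0.52,0,0,38],[0.85,0.52,0,0,38],[0.85,0.52,0,0,38],[0.8,0.5,0,0,38],[0,0,0,0,38]])

```text
t: 34.62
tcp_pos: [606.9, 6.0, 95.9]
tool_rot: [2.221, 2.221, 0.002]
contact_force: [0.1, -0.4, -0.9]
grip_width: 0.498
```

>>> play_rows(commands=[[0,0,0,0,38],[0,0,0,0,38]])

```text
t: 34.78
tcp_pos: [604.1, 2.5, 95.1]
tool_rot: [-2.223, -2.219, 0.001]
contact_force: [-1.1, -0.6, -0.7]
grip_width: 0.5
```

```bash
python3 - <<'E'
from h import *
st();  w=capture("wrist"); cv2.imwrite("pics/w29.png",w["image"])
E
```

```text
t 34.78 tcp [604.1   2.5  95.1] yaw -0.11 tilt [-0.001 -0.    -1.   ] F [-1.1 -0.6 -0.7] w 45.58786819071632 q [-0.03  0.35  1.97 -0.    0.82 -0.03]
```

View pics/w29.png

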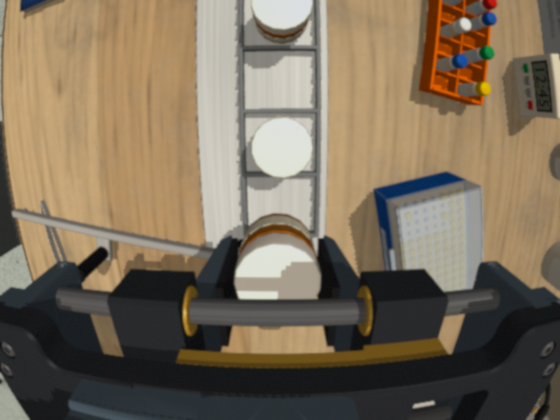

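>>> play_rows(commands=[[0.12,0.07,0.3,0,38],[0,0,0.7,0,38],[0,0,0.7,0,38],[0,0,0.5,0,38],[0,0,0,0,38]])

```text
t: 35.25
tcp_pos: [604.4, 5.8, 25.8]
tool_rot: [-2.223, -2.216, 0.005]
contact_force: [-1.5, -0.9, -1.0]
grip_width: 0.494
```

>>> play_rows(commands=[[0,0,0,0,38],[0,0,0,0,38]])

```text
t: 35.42
tcp_pos: [607.1, 6.0, 29.6]
tool_rot: [2.224, 2.218, 0.001]
contact_force: [-0.7, 0.2, -0.4]
grip_width: 0.496
```

```bash
python3 - <<'E'
from h import *
st();  w=capture("wrist"); crop(w,120,100,440,340,2.4,"w30.png")
E
```

```text
t 35.42 tcp [607.1   6.   29.6] yaw -0.15 tilt [ 0.001 -0.    -1.   ] F [-0.7  0.2 -0.4] w 45.23663913493926 q [-0.03  0.46  1.97 -0.    0.71 -0.03]
```

View pics/w30.png

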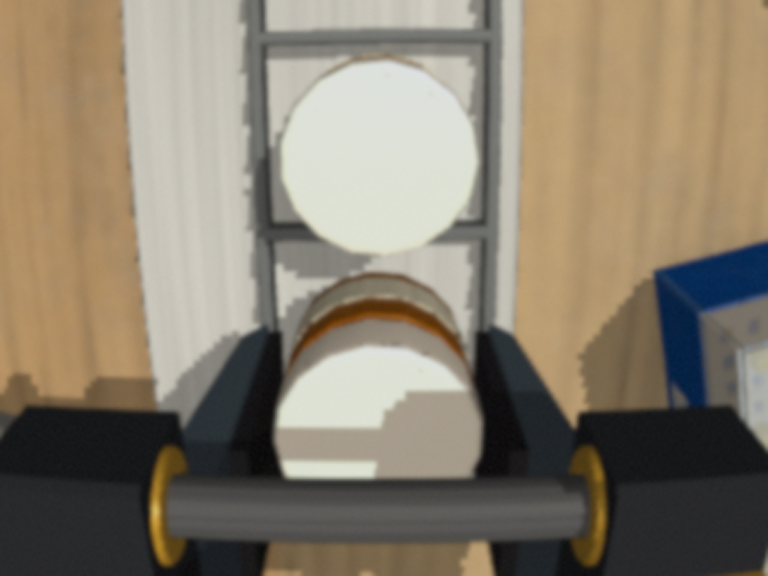

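>>> play_rows(commands=[[0,0,0.2,0,38],[0,0,0.2,0,38],[0,0,0.2,0,38],[0,0,0.2,0,38],[0,0,0,0,38]])

```text
t: 35.88
tcp_pos: [605.9, 6.4, 3.6]
tool_rot: [-2.223, -2.218, 0.002]
contact_force: [-0.4, 0.4, -1.2]
grip_width: 0.496
```

>>> play_rows(commands=[[0,0,0.06,0,38],[0,0,0,0,38]])

```text
t: 36.05
tcp_pos: [606.7, 6.3, 2.9]
tool_rot: [-2.224, -2.219, 0.0]
contact_force: [0.9, -0.3, -0.5]
grip_width: 0.495
```

>>> play_rows(commands=[[0,0,0.04,0,38],[0,0,0,0,38]])

```text
t: 36.22
tcp_pos: [607.1, 6.4, 2.6]
tool_rot: [2.224, 2.219, 0.0]
contact_force: [-1.9, 0.4, 4.2]
grip_width: 0.497
```

On the floor of bay 1, so I release and rise.

>>> play_rows(commands=[[0,0,0,0,62],[0,0,0,0,62],[0,0,0,0,62],[0,0,0,0,62],[0,0,-0.4,0,62]], squeeze=25)

```text
t: 36.63
tcp_pos: [605.5, 6.4, 12.7]
tool_rot: [-2.222, -2.218, 0.003]
contact_force: [-1.0, -0.6, -0.5]
grip_width: 0.678
```

>>> play_rows(commands=[[0,0,-0.8,0,45],[0,0,-0.9,0,45],[0,0,-0.9,0,45],[0,0,-0.4,0,45],[0,-0.5,0,0,45]])

```text
t: 37.05
tcp_pos: [595.6, 6.3, 108.2]
tool_rot: [2.22, 2.216, 0.007]
contact_force: [1.0, -0.1, -0.1]
grip_width: 0.492
```

```bash
python3 - <<'E'
from h import *
st();  w=capture("wrist"); cv2.imwrite("pics/w31.png",w["image"]); s=capture("scene"); crop(s,170,110,330,240,4.5,"s31.png")
t=capture("top"); cv2.imwrite("pics/t31.png",t["image"])
E
```

```text
t 37.05 tcp [595.6   6.3 108.2] yaw -0.12 tilt [ 0.007 -0.    -1.   ] F [ 1.  -0.1 -0.1] w 44.887974203494664 q [-0.03  0.32  1.99 -0.    0.83 -0.03]
```

View pics/w31.png

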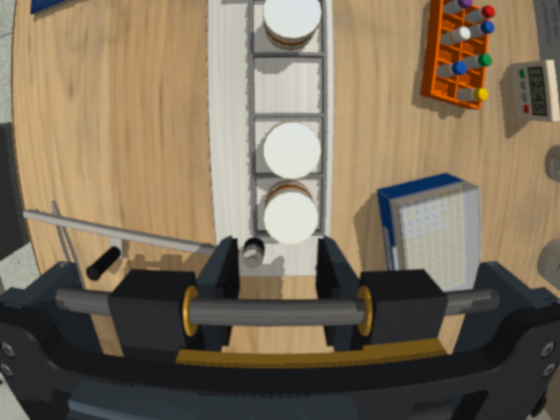

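View pics/s31.png

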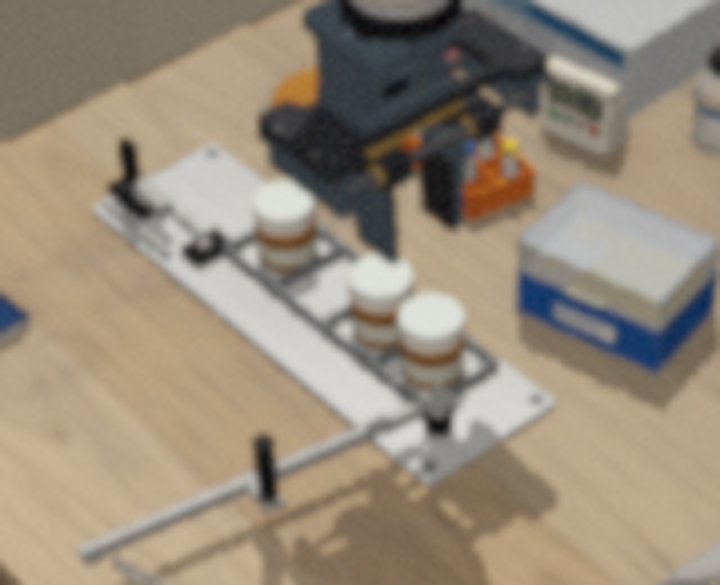

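View pics/t31.png

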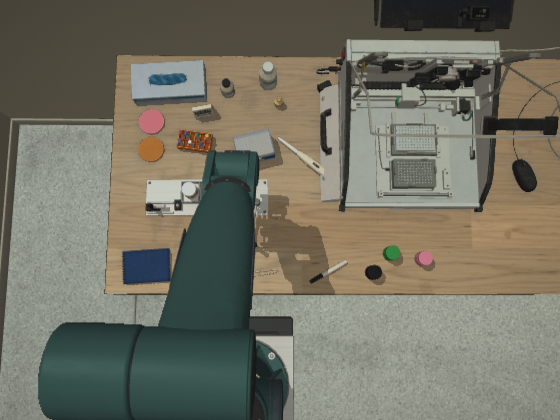

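Jars stand upright in bays 1, 2 and 4, and the bar is still wide open. Now for the keeper knob.

>>> play_rows(commands=[[-0.24,-0.9,0,0,45],[-0.24,-0.9,0,0,45],[-0.24,-0.9,0,0,45],[-0.24,-0.9,0,0,45],[-0.24,-0.9,0,0,45]])

```text
t: 37.62
tcp_pos: [455.6, -29.5, 103.4]
tool_rot: [-2.223, -2.219, 0.001]
contact_force: [-0.9, -0.8, 0.2]
grip_width: 0.49
```

>>> play_rows(commands=[[-0.24,-0.9,0,0,45],[0,0,0,-1,45],[0,0,0,-1,45],[0,0,0,-1,45],[0,0,0,-1,45]])

```text
t: 38.03
tcp_pos: [429.9, -36.6, 103.7]
tool_rot: [-1.707, -2.637, 0.0]
contact_force: [0.4, 0.1, 0.7]
grip_width: 0.493
```

>>> play_rows(commands=[[0,0,0,-1,45],[0,0,0,-1,45],[0,0,0,-1,45],[0,0,0,-1,45],[0,0,0,-1,45]])

```text
t: 38.45
tcp_pos: [429.9, -36.5, 103.6]
tool_rot: [-0.966, -2.988, 0.0]
contact_force: [-0.2, 1.1, -1.0]
grip_width: 0.494
```

>>> play_rows(commands=[[0,0,0,-1,45],[0,0,0,-1,45],[0,0,0,-1,45],[0,0,0,-1,45],[0,0,0,0,45]])

```text
t: 38.87
tcp_pos: [429.9, -36.5, 103.7]
tool_rot: [-0.324, -3.124, -0.0]
contact_force: [0.5, 0.5, -0.0]
grip_width: 0.494
```

```bash
python3 - <<'E'
from h import *
st();  w=capture("wrist"); cv2.imwrite("pics/w32.png",w["image"])
E
```

```text
t 38.87 tcp [429.9 -36.5 103.7] yaw 78.16 tilt [-0.001  0.    -1.   ] F [ 0.5  0.5 -0. ] w 45.00753594012713 q [-0.14  0.08  2.3  -0.    0.77 -1.5 ]
```

View pics/w32.png

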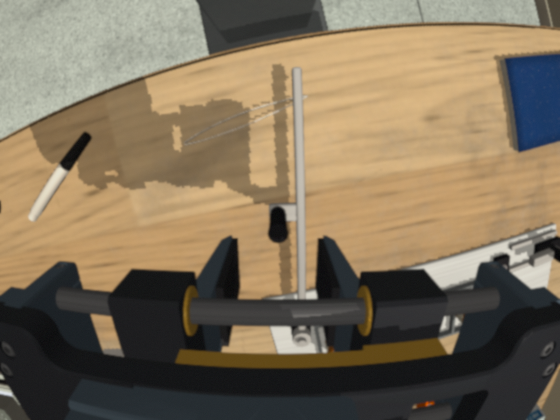

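>>> play_rows(commands=[[-0.03,0,0.5,0,45],[0,0,0.7,0,45],[0,0,0.7,0,45],[0,0,0.5,0,45],[0,0,0.2,0,45]])

```text
t: 39.33
tcp_pos: [429.5, -36.5, 24.1]
tool_rot: [-0.337, -3.12, -0.0]
contact_force: [-1.0, 0.0, -0.2]
grip_width: 0.492
```

>>> play_rows(commands=[[0,0,0,0,45],[0,0,0,0,0],[0,0,0,0,0],[0,0,0,0,0],[0,0,0,0,0]])

```text
t: 39.75
tcp_pos: [431.2, -36.8, 26.8]
tool_rot: [0.332, 3.123, -0.0]
contact_force: [1.3, -0.6, -0.4]
grip_width: 0.233
```

>>> play_rows(commands=[[0,0,0,0,0],[0,0,0,0,0]])

```text
t: 39.92
tcp_pos: [431.0, -36.7, 26.5]
tool_rot: [0.332, 3.123, -0.0]
contact_force: [-0.3, -0.2, 5.4]
grip_width: 0.147
```

```bash
python3 - <<'E'
from h import *
o,M=st(); print(bar(o["tcp_pos"])); w=capture("wrist"); crop(w,180,200,380,350,4,"w33.png")
E
```

```text
t 39.92 tcp [431.  -36.7  26.5] yaw 77.87 tilt [ 0.001 -0.    -1.   ] F [-0.3 -0.2  5.4] w 13.43271709716775 q [-0.14  0.24  2.31 -0.    0.58 -1.5 ]
(np.float64(140.6556266827382), np.float64(80.36865891639272))
```

View pics/w33.png

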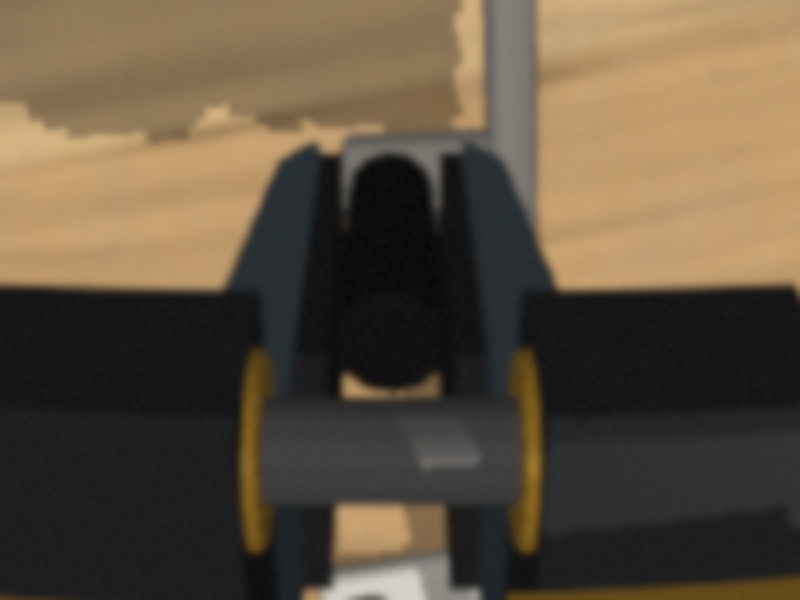

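>>> play_rows(commands=[[0.064,0.488,0,1,0],[0.064,0.488,0,1,0],[0.064,0.488,0,1,0],[0.064,0.488,0,1,0],[0.064,0.488,0,1,0]])

```text
t: 40.38
tcp_pos: [451.9, 34.0, 26.5]
tool_rot: [1.136, 2.928, 0.0]
contact_force: [3.3, -2.4, 6.7]
grip_width: 0.143
```

```bash
python3 - <<'E'
from h import *
o,M=st(); print(bar(o["tcp_pos"]))
E
```

```text
t 40.38 tcp [451.9  34.   26.5] yaw 47.58 tilt [ 0.001 -0.    -1.   ] F [ 3.3 -2.4  6.7] w 12.99736691415887 q [ 0.02  0.27  2.27 -0.    0.6  -0.81]
(np.float64(140.89379611573426), np.float64(49.9990562071674))
```

>>> play_rows(commands=[[0.062,0.488,0,1,0],[0.062,0.488,0,1,0],[0.062,0.488,0,1,0],[0.062,0.488,0,1,0],[0.062,0.488,0,1,0]])

```text
t: 40.8
tcp_pos: [505.1, 84.2, 26.4]
tool_rot: [-1.856, -2.534, -0.0]
contact_force: [-1.6, 2.1, 9.2]
grip_width: 0.148
```

```bash
python3 - <<'E'
from h import *
o,M=st(); print(bar(o["tcp_pos"]));w=capture("wrist"); cv2.imwrite("pics/w34.png",w["image"])
E
```

```text
t 40.8 tcp [505.1  84.2  26.4] yaw 17.58 tilt [-0.  0. -1.] F [-1.6  2.1  9.2] w 13.508135490386454 q [ 0.12  0.34  2.16  0.    0.64 -0.19]
(np.float64(141.24033163576334), np.float64(19.96424153482863))
```

View pics/w34.png

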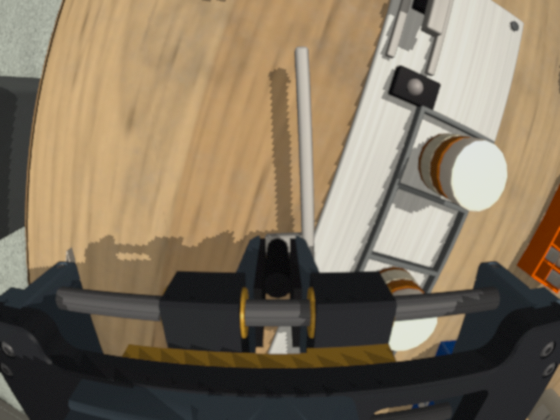

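>>> play_rows(commands=[[0.03,0.245,0,0.5,0],[0.03,0.245,0,0.5,0],[0.03,0.245,0,0.5,0],[0.03,0.245,0,0.5,0],[0.03,0.245,0,0.5,0]])

```text
t: 41.27
tcp_pos: [539.6, 97.1, 26.5]
tool_rot: [-2.168, -2.271, -0.002]
contact_force: [-7.2, 25.2, 10.3]
grip_width: 0.144
```

>>> play_rows(commands=[[0.01,0.12,0,0.25,0],[0.01,0.12,0,0.25,0],[0,0.08,0,0.15,0],[0,0,0,0,0]], squeeze=40)

```text
t: 41.6
tcp_pos: [550.0, 99.0, 26.6]
tool_rot: [-2.243, -2.197, -0.006]
contact_force: [-1.7, 37.2, 4.1]
grip_width: 0.141
```

```bash
python3 - <<'E'
from h import *
o,M=st(); print(bar(o["tcp_pos"]));w=capture("wrist"); cv2.imwrite("pics/w35.png",w["image"])
E
```

```text
t 41.6 tcp [550.   99.   26.6] yaw -1.2 tilt [ 0.001  0.004 -1.   ] F [-1.7 37.2  4.1] w 12.81370656757939 q [0.13 0.4  2.07 0.01 0.67 0.15]
(np.float64(141.08498405810337), np.float64(0.69413541395366))
```

View pics/w35.png

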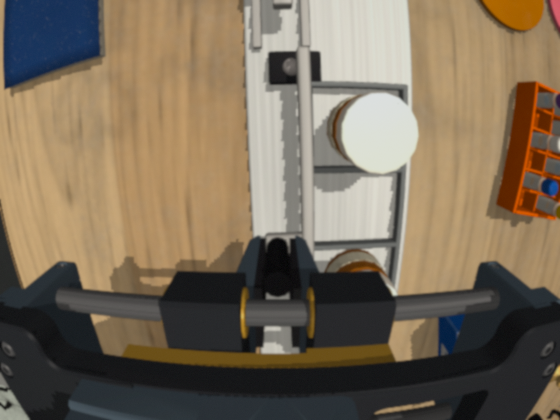

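>>> play_rows(commands=[[0.05,0,0,0,0],[0.05,0.03,0,0,0],[0,0,0,0,0]])

```text
t: 41.9
tcp_pos: [550.6, 99.4, 26.5]
tool_rot: [2.241, 2.201, 0.001]
contact_force: [-2.3, 4.2, 6.6]
grip_width: 0.142
```

>>> play_rows(commands=[[0.02,0.06,0,0,0],[0,0,0,0,0]])

```text
t: 42.07
tcp_pos: [551.4, 99.6, 26.3]
tool_rot: [-2.241, -2.2, 0.002]
contact_force: [-7.4, 1.3, 13.0]
grip_width: 0.141
```

```bash
python3 - <<'E'
from h import *
o,M=st(); print(bar(o["tcp_pos"]))
E
```

```text
t 42.07 tcp [551.4  99.6  26.3] yaw -1.05 tilt [-0.002 -0.    -1.   ] F [-7.4  1.3 13. ] w 12.902901106418568 q [0.14 0.4  2.06 0.   0.67 0.16]
(np.float64(141.46717748299264), np.float64(0.07299150419466116))
```

>>> play_rows(commands=[[0,0.06,0,0,0],[0,0,0,0,0]])

```text
t: 42.23
tcp_pos: [551.4, 99.6, 26.1]
tool_rot: [-2.239, -2.198, 0.006]
contact_force: [-18.6, 3.7, 23.1]
grip_width: 0.144
```

>>> play_rows(commands=[[0,0,0,0,45],[0,0,0,0,45],[0,0,0,0,45],[0,0,0,0,45],[0,0,-0.5,0,45]], squeeze=25)

```text
t: 42.65
tcp_pos: [552.4, 99.2, 39.1]
tool_rot: [-2.24, -2.2, 0.004]
contact_force: [-1.3, 0.4, -0.5]
grip_width: 0.471
```

>>> play_rows(commands=[[0,0,-0.7,0,45],[0,0,-0.7,0,45],[0,0,-0.3,0,45],[0,0,0,0,45],[0,0,0,0,45]])

```text
t: 43.07
tcp_pos: [554.0, 99.5, 91.8]
tool_rot: [2.241, 2.201, 0.001]
contact_force: [0.8, -0.6, -1.2]
grip_width: 0.492
```

```bash
python3 - <<'E'
from h import *
o,M=st(); w=capture("wrist"); cv2.imwrite("pics/w36.png",w["image"]); crop(w,200,20,450,280,2.3,"w36c.png")
E
```

```text
t 43.07 tcp [554.   99.5  91.8] yaw -1.03 tilt [ 0.001  0.    -1.   ] F [ 0.8 -0.6 -1.2] w 44.8654200834449 q [ 0.14  0.3   2.05 -0.    0.79  0.15]
```

View pics/w36c.png

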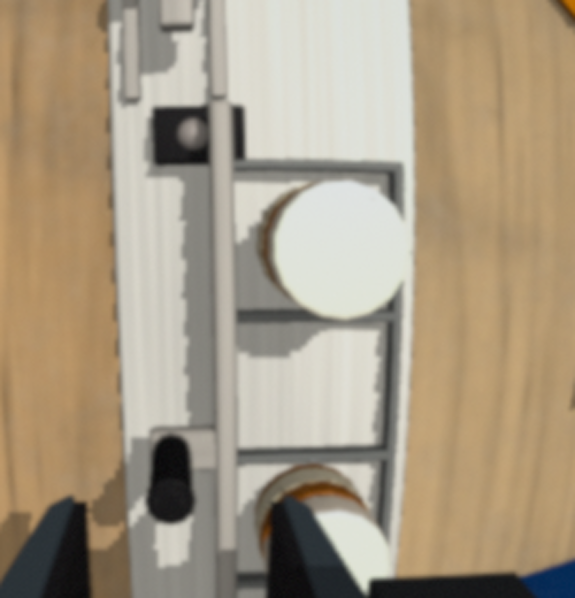

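The bar lies shut with the dome in front of it. Next I move to the lock knob, turning to jaws along y.

>>> play_rows(commands=[[0.9,0,0,0,45],[0.93,0,0,0,45],[0.93,0,0,0,45],[0.93,0,0,0,45],[0.93,0,0,0,45]])

```text
t: 43.53
tcp_pos: [555.5, 239.1, 90.4]
tool_rot: [-2.241, -2.201, 0.003]
contact_force: [0.4, -0.5, -0.1]
grip_width: 0.49
```

>>> play_rows(commands=[[0.93,0,0,0,45],[0.9,0,0,0,45],[0,0,0,-1,45],[0,0,0,-1,45],[0,0,0,-1,45]])

```text
t: 43.95
tcp_pos: [556.4, 293.1, 90.1]
tool_rot: [-1.861, -2.53, 0.003]
contact_force: [0.4, 0.1, 0.0]
grip_width: 0.491
```

>>> play_rows(commands=[[0,0,0,-1,45],[0,0,0,-1,45],[0,0,0,-1,45],[0,0,0,-1,45],[0,0,0,-1,45]])

```text
t: 44.37
tcp_pos: [556.6, 292.6, 90.3]
tool_rot: [-1.144, -2.924, 0.003]
contact_force: [0.0, -0.3, -0.4]
grip_width: 0.49
```

>>> play_rows(commands=[[0,0,0,-1,45],[0,0,0,-1,45],[0,0,0,-1,45],[0,0,0,-1,45],[0,0,0,-1,45]])

```text
t: 44.78
tcp_pos: [556.6, 292.5, 90.2]
tool_rot: [-0.348, -3.12, 0.002]
contact_force: [0.4, 0.4, -0.4]
grip_width: 0.493
```

>>> play_rows(commands=[[0,0,0,-1,45],[0,0,0,-1,45],[0,0,0,0,45],[0,0,0,0,45]])

```text
t: 45.12
tcp_pos: [556.8, 292.7, 90.8]
tool_rot: [-0.033, -3.14, 0.001]
contact_force: [0.4, -0.6, 0.1]
grip_width: 0.492
```

```bash
python3 - <<'E'
from h import *
o,M=st(); w=capture("wrist"); cv2.imwrite("pics/w37.png",w["image"])
E
```

```text
t 45.12 tcp [556.8 292.7  90.8] yaw 88.79 tilt [-0.001 -0.001 -1.   ] F [ 0.4 -0.6  0.1] w 44.87964071241232 q [ 0.45  0.39  1.92 -0.    0.83 -1.1 ]
```

View pics/w37.png

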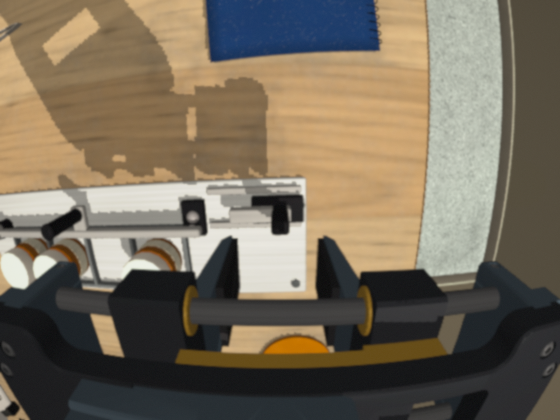

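>>> play_rows(commands=[[0.08,0.07,0.5,0.2,45],[0,0,0.7,0,45],[0,0,0.7,0,45],[0,0,0.5,0,45],[0,0,0,0,45]])

```text
t: 45.58
tcp_pos: [553.1, 294.1, 16.8]
tool_rot: [-0.064, -3.137, 0.003]
contact_force: [-0.8, -0.9, 0.5]
grip_width: 0.491
```

>>> play_rows(commands=[[0,0,0,0,45],[0,0,0,0,0],[0,0,0,0,0],[0,0,0,0,0],[0,0,0,0,0]], squeeze=20)

```text
t: 46.0
tcp_pos: [555.5, 295.3, 20.9]
tool_rot: [0.061, 3.14, 0.001]
contact_force: [0.4, -0.1, 0.7]
grip_width: 0.24
```

>>> play_rows(commands=[[0,0,0,0,0],[0,0,0,0,0]])

```text
t: 46.17
tcp_pos: [555.2, 294.7, 20.6]
tool_rot: [0.06, 3.141, -0.001]
contact_force: [-0.9, -4.5, 6.2]
grip_width: 0.153
```

```bash
python3 - <<'E'
from h import *
o,M=st(); w=capture("wrist"); crop(w,180,180,380,330,4,"w38.png")
E
```

```text
t 46.17 tcp [555.2 294.7  20.6] yaw 87.8 tilt [ 0.    -0.001 -1.   ] F [-0.9 -4.5  6.2] w 13.93376760486605 q [ 0.45  0.5   1.93 -0.    0.72 -1.08]
```

View pics/w38.png

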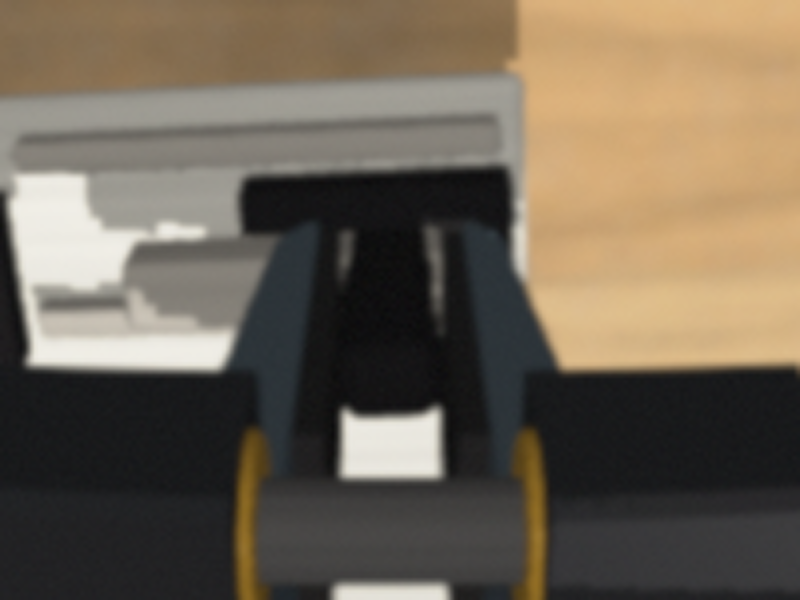

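>>> play_rows(commands=[[-0.01,-0.25,0,0,0],[-0.01,-0.25,0,0,0],[-0.01,-0.25,0,0,0],[-0.01,-0.25,0,0,0],[-0.01,-0.15,0,0,0]])

```text
t: 46.63
tcp_pos: [555.6, 259.9, 20.6]
tool_rot: [0.061, 3.14, 0.001]
contact_force: [-1.2, 1.7, 6.7]
grip_width: 0.148
```

>>> play_rows(commands=[[0,-0.1,0,0,0],[0,0,0,0,0]])

```text
t: 46.8
tcp_pos: [555.6, 256.8, 20.6]
tool_rot: [0.062, 3.14, 0.0]
contact_force: [-0.3, -1.1, 6.1]
grip_width: 0.152
```

>>> play_rows(commands=[[0,-0.08,0,0,0],[0,0,0,0,0]])

```text
t: 46.97
tcp_pos: [555.6, 254.7, 20.6]
tool_rot: [0.061, 3.14, 0.001]
contact_force: [0.8, -0.6, 6.1]
grip_width: 0.153
```

>>> play_rows(commands=[[0,-0.06,0,0,0],[0,0,0,0,0]])

```text
t: 47.13
tcp_pos: [555.7, 254.3, 20.6]
tool_rot: [0.062, 3.139, 0.004]
contact_force: [0.0, 11.7, 2.5]
grip_width: 0.149
```

>>> play_rows(commands=[[0,-0.06,0,0,0],[0,0,0,0,0]])

```text
t: 47.3
tcp_pos: [555.8, 253.9, 20.8]
tool_rot: [0.063, 3.138, 0.007]
contact_force: [-1.2, 25.9, -1.3]
grip_width: 0.152
```

>>> play_rows(commands=[[0,-0.05,0,0,0],[0,0,0,0,0]])

```text
t: 47.47
tcp_pos: [555.8, 253.5, 20.8]
tool_rot: [0.064, 3.138, 0.009]
contact_force: [-2.7, 39.1, -4.2]
grip_width: 0.155
```

The lock is against its home stop after 40 mm of travel, with 39 N of reaction. Now I release, rise and inspect.

>>> play_rows(commands=[[0,0.06,0,0,35],[0,0,0,0,35],[0,0,0,0,35],[0,0,0,0,35],[0,0,0,0,35]])

```text
t: 47.88
tcp_pos: [554.7, 251.4, 19.9]
tool_rot: [-0.062, -3.141, 0.0]
contact_force: [-0.4, 0.5, -1.2]
grip_width: 0.381
```

>>> play_rows(commands=[[0,0,-0.4,0,35],[0,0,-0.8,0,35],[0,0,-0.9,0,35],[0,0,-0.9,0,35],[0,0,-0.9,0,35]])

```text
t: 48.3
tcp_pos: [554.7, 251.6, 139.1]
tool_rot: [0.061, 3.141, 0.0]
contact_force: [-0.7, -0.4, -0.5]
grip_width: 0.385
```

>>> play_rows(commands=[[0,0.9,-0.5,0,35],[0.3,0.9,-0.5,0,35],[0.3,0.9,0,0,35],[0.3,0.9,0,0,35],[0,0,0,0,35]])

```text
t: 48.72
tcp_pos: [531.1, 364.3, 168.5]
tool_rot: [0.058, 3.14, 0.002]
contact_force: [0.2, -0.3, 0.3]
grip_width: 0.379
```

```bash
python3 - <<'E'
from h import *
o,M=st(); w=capture("wrist"); cv2.imwrite("pics/w39.png",w["image"]); s=capture("scene"); crop(s,170,110,330,240,4.5,"s39.png")
t=capture("top"); crop(t,110,160,440,300,2.4,"t39.png")
E
```

```text
t 48.72 tcp [531.1 364.3 168.5] yaw 87.89 tilt [ 0.001  0.001 -1.   ] F [ 0.2 -0.3  0.3] w 34.54317731119492 q [ 0.56  0.31  1.86  0.    0.97 -0.97]
```

View pics/w39.png

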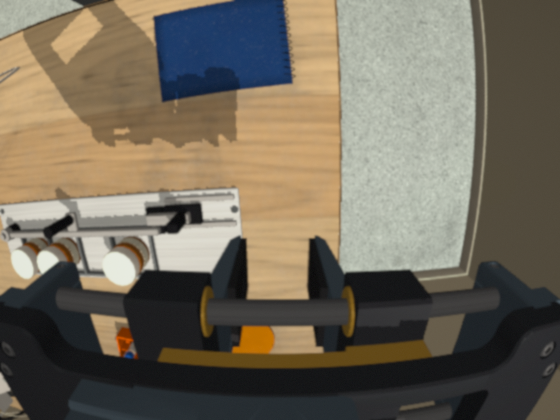

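View pics/s39.png

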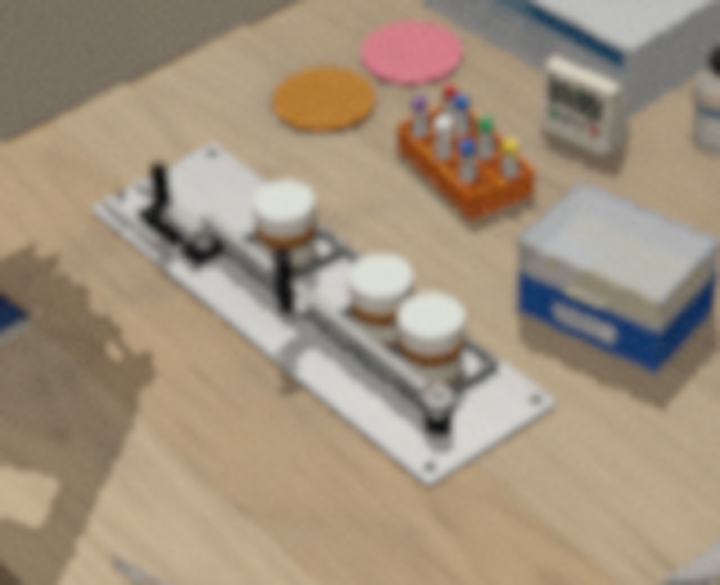

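View pics/t39.png

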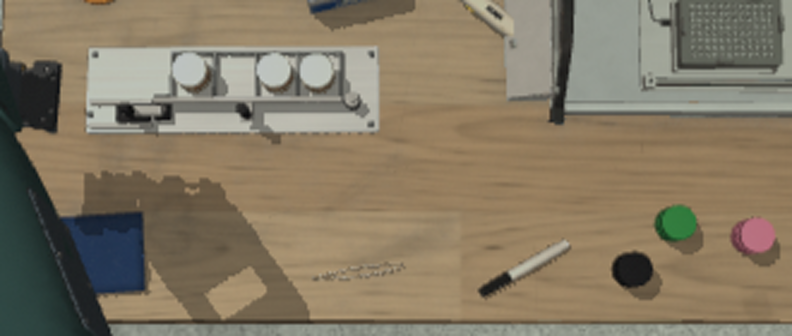

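```bash
python3 - <<'E'
from h import *
s=capture("scene"); u=170+160.5/4.5-.5; v=110+167/4.5-.5; print("lock scene",ray(s,u,v,69).round(1))
w=capture("wrist"); crop(w,0,170,250,300,3.1,"w40.png")
t=capture("top"); crop(t,135,170,280,225,5,"t40.png")
E
```

```text
lock scene [555.  251.2  69. ]
```

View pics/w40.png

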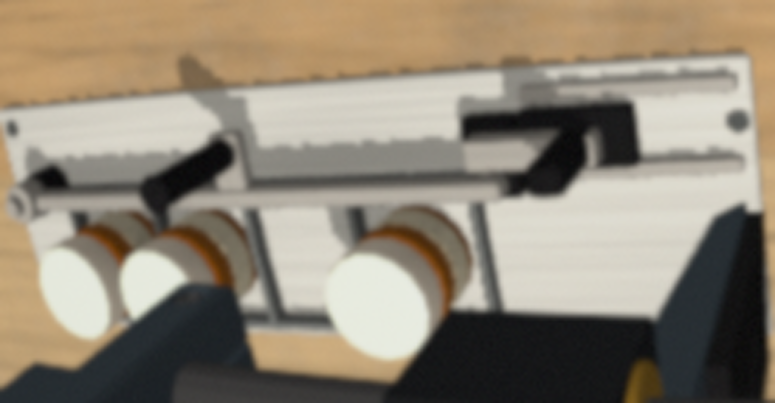

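View pics/t40.png

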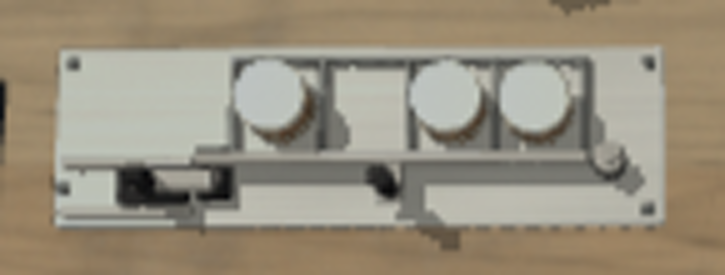

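```bash
python3 - <<'E'
from h import *
st(); print(r.finish_job())
E
```

```text
t 49.02 tcp [532.3 359.9 167.2] yaw 87.72 tilt [-0. -0. -1.] F [ 0.   0.8 -0.7] w 35.43441325648682 q [ 0.56  0.31  1.86 -0.    0.97 -0.97]
the job is handed in; nothing more can be done
None
```

The jar carrier is packed and the job is handed in, at about 49 s. No verdict came back.

**What I did**
1. I slid the lock back to its left stop and swung the keeper bar open to about 1.40 rad.
2. Only three jars were present. I stood them in bays 1, 2 and 4 and felt each one touch the floor.
3. I swung the bar shut past the dome, where it met a firm stop at about 19 N.
4. I slid the lock 40 mm home to its end stop, at about 39 N.

**Last checks**
- **Views:** The scene, top and wrist views show all three jars upright in their bays. The bar is shut with the dome in front of it, and the bolt lies over its tip.
- **Left alone:** The marker, the notebook and the black, green and pink look-alikes look untouched. The pipette was only partly in the last view, and I never went near it.
- **Lock position:** The scene camera put the lock knob at y ≈ 251 mm, and the arm measured 254 mm at the stop. I put the difference down to camera calibration.

**What disagreed:** The fingertips really ended about 31 mm above the reported TCP. My first attempt to grip the lock closed on air above the knob. I corrected for this in every later grasp.

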